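# Trim the bench indicator's zero with the plastic trimming tool

### The arm

A 6-joint arm with a two-finger parallel gripper is mounted at the origin on the work surface. World frame = base frame: x ahead of the robot, y to its left, z up, the work surface at z = 0. Lengths are in m, angles in rad, forces in N, time in s.
With the tool pointing down it reaches from about 0.375 to 0.9 m from the base axis. Payload 3.1 kg.
Tool frame: the origin (TCP) lies at the very end of the fingers, on their centre line; the grasp point (between the pads) lies 19 mm behind it; z points along the fingers, y is the direction in which the jaws open and shut (so a half turn about z gives the same grasp; the last joint's range is limited). The gripper opens to 85 mm and grips with 20 to 120 N. Pads are 22 mm wide; open, the fingers measure 114 mm over their backs; the gripper's body (76 mm by 85 mm) begins 54 mm behind the grasp point. The pads swing forward as they close: fully open they stand 13 mm farther back than shut.
Start: joints at [1.06, 0.527, 1.433, -0, 1.181, -0.178], TCP at [0.204, 0.591, 0.231] pointing down, gripper open.
Joint ranges: [-3.08, 3.08], [-0.75, 2.2], [0.22, 2.44], [-1.43, 4.57], [0, 2.65], [-2.85, 2.85]. Speed limits (rad/s): [2.79, 2.79, 3.14, 3.14, 3.14, 3.14].

### API

Orientations are given as a unit quaternion [x, y, z, w].
In Python, from station import * gives the robot as it stands.
- The arm moves only by the tool jog_arm, never from a script. Its argument "motion" is a list of rows, each a list of 5 numbers: the shift along the world's x, y, z in cm, then the turn about the world's z in degrees, then the closure in counts, from 0 (fully open) to 255 (shut). In form: [[tx, ty, tz, yaw, jaw], ...]. A call has 1 to 10 rows; each row shifts and turns the pose as measured when the row begins; what a row does not reach is not made up. A row lasts 1/12 s, in which the tool goes at most 41.7 mm and 7.16 degrees, less where a joint would pass 70% of its speed; a pose out of reach is approached as far as the arm can. A call with a gripper value outside its range is refused whole. The fingers move at their own pace and stop on an object; "squeeze" is the grip in N (left out, the last holds). Time passes only in rows, so rows that do not move let the fingers close. It gives the time, the measured TCP pose, the force and the opening at its end, in the units of the state.
- sense(): the state, without advancing time (a new reading comes with each control period).
- snapshot(name): name is "scene" or "top"; returns a dict with "img" (384x512x3 uint8, red, green, blue), "depth" (384x512 float32, m along the optical axis (not along the pixel's ray), 0 where there is no reading), "intrinsics" (3x3 intrinsics, pixels), "eye" and "attitude" of the camera in the world. Camera axes: x right, y down, z forward; pixel columns grow to the right and rows downward; lengths in m; the calibration is good to about 2 mm. A picture is of the moment at which its call begins.
- sign_off(): hands the job in, once; it reports no verdict.
The state is a dict: "t": time; "q": joint angles; "qd": joint speeds; "tau": joint torques, N m; "tcp_pos": TCP position; "tool_rot": TCP orientation; "force": force on the tool from outside, world axes, zero at the start; "ft_torque": the same for the moment, N m; "finger_gap": opening from 0.0 (shut) to 1.0 (fully open).
Only numpy, scipy, OpenCV 4.12 (cv2) and the standard library are available. Lean on these libraries where they do the work, as an engineer would, in place of code of your own. Each camera call takes 0.05 s, during which the arm holds its last target.

### The job

The bench indicator reads off: take the square-handled white plastic trimming tool out of the tool stand, feel its blade into the slot of the left-hand adjusting screw (left as seen from the robot) down in its well, and turn the screw until the pointer stands in line with the arrow-shaped marker on the scale rail. Then put the tool back upright, fully down in the free hole of the stand, and let go. The screw is delicate, so press only lightly; leave the right-hand screw and everything else on the bench as they are.

Things in the scene. Friction and masses are not known exactly. Their poses are not given: they have to be found in the camera images.
- tuner: White plastic trimming tool, 30 g, 126 mm long, standing in the stand. Origin at the centre of the blade tip, z up along the tool. Blade 6 mm long, 8.4 wide along x, 1.8 thick along y; round shank 8.6 mm in diameter to z = 50 mm; collar 20 mm in diameter (z 50 to 54), by which it hangs in the stand; square handle 14 x 14 mm, flats facing x and y, z 54 to 126 mm.
- stand: Fixed aluminium tool stand, 60 (x) x 180 (y) x 60 mm high, origin at the centre of its underside, z up. Three holes 12 mm in diameter, 53 mm deep, at x = 0 and y = -60, 0, +60 mm, mouths on top. One holds the trimming tool, two the screwdriver and the hex key; which is where varies. The trimming tool, fully down, has its tip at z = 10 mm.
- indicator: Fixed grey bench indicator lying flat, 160 (x) x 300 (y) x 64 mm high, origin at the centre of its underside, z up; black front band with two adjusting wells towards -x, scale window towards +x. Turning the left-hand screw counter-clockwise seen from above moves the pointer along +y of this frame, 60 mm per radian. A push of more than 15 N on it does damage.
- zero_mouth (a point): Centre of the mouth of the left-hand adjusting well (the +y one), at the top face of the indicator; axes as indicator. The well is a vertical bore 10 mm in diameter, its mouth countersunk to 16 mm over the top 3 mm. The head of the adjusting screw fills the bore somewhere below.
- span_mouth (a point): Centre of the mouth of the right-hand adjusting well, of the same kind, 70 mm from the left one; to be left alone.
- span_screw (a joint): Turn of the right-hand screw, rad, 0 at the start; to be left alone.
- pointer_tip (a point): Tip of the indicator's black pointer, a bar 4 mm wide lying along x under the clear window, which slides along the indicator's y axis.
- set_marker: Fixed dark metal arrow-shaped marker, 30 mm long, 16 wide, 6 high, clipped on the rail at the far side of the scale and pointing at the scale (-x). Origin on its centre line, 20 mm behind its point; axes as indicator: the pointer is right when its tip has the same y in this frame. At the start it stands 44 to 80 mm to the left or to the right of the pointer.
- limit_marker: Fixed dark round marker 16 mm in diameter on the same rail, on the other side of the pointer; no concern of this job.
- driver: Round-handled black screwdriver in the stand, handle 24 mm in diameter, its top 51 mm above the block; to be left alone. Origin at its tip.
- hexkey: T-handled hex key in the stand, bar 56 mm long, 43 mm above the block; to be left alone. Origin at its tip.
- fitting: Brass hexagonal pipe fitting, 34 mm wide and 40 mm high, on the bench; to be left alone.
- beaker: Clear plastic beaker, 70 mm wide and 90 mm high; to be left alone.
- elbow: White plastic pipe elbow; to be left alone.
- handheld: Grey handheld meter, 90 x 170 x 28 mm, lying on the bench; to be left alone.
- tuner_grip (a point): Place to grip the trimming tool: on its axis in the square handle, 90 mm above the blade tip; axes as tuner.
- zero_deep (a point): On the same well's axis, 16 mm below the mouth. The screw's flat head lies 4 to 16 mm below the mouth, anew each time; slot right across, 3.2 mm wide, 3.5 deep, within 0.4 rad of the indicator's x axis (not measured). A spring lets it yield 1 mm per 3 N, then 1.5 mm down it is rigid. Turns at 0.02 N m, 2 rad either way, stays where left; the blade has 0.2 to 0.3 rad of play.
Not all that is in view belongs to the job. There is more than one size of the stand; the job needs the largest.

How it is judged:
By the outcome, as a careful person would: the job done as asked, in the order asked, and still so for the second after the job is handed in, with the robot touching nothing.
It also fails if it takes over 72 s, if anything falls off the work surface, if the arm or the gripper's body presses on something with over 40 N, if the wrist force passes 120 N, or if a joint passes its speed limit or range.

## Working session

There is one attempt and no reset: what is moved stays moved. The work goes in short steps, Python scripts to look and compute and a tool call to move; the robot and the scene stay as the last step left them, time stands still between calls to the robot, and variables do not carry over. Pictures are saved under pics/ and viewed, and the job is handed in when it is done.

Besides the shell and the picture viewer there is one more tool, called after "Call:" in YAML: its name, and indented under it one key for each argument. jog_arm: Moves the arm, as the interface text tells. Its arguments: {"type":"object","properties":{"motion":{"type":"array","items":{"type":"array","items":{"type":"number"}}},"squeeze":{"type":"number"}},"required":["motion"]}

```bash
ls; mkdir -p pics
cat > h.py <<'E'
from station import *
import numpy as np, cv2, pickle
def save(name,fn):
    s=snapshot(name); cv2.imwrite('pics/'+fn+'.png',cv2.resize(s['img'][:,:,::-1],(800,600),interpolation=cv2.INTER_CUBIC)); pickle.dump(s,open(fn+'.pkl','wb')); return s
E
python3 - <<'E'
from h import *
for n in('scene','top'):
    s=save(n,n+'0'); print(n,s['intrinsics'],s['eye'],s['attitude'])
print(sense())
E
```

```text
pics
scene [[490.11502532   0.         249.03306427]
 [  0.         490.11502532 195.26781807]
 [  0.           0.           1.        ]] [1.15621046 0.47383339 1.17686986] [ 0.42664249  0.84901544 -0.28197962 -0.13280236]
top [[372.47246902   0.         256.64867749]
 [  0.         372.47246902 196.96371588]
 [  0.           0.           1.        ]] [ 0.46092875 -0.02190822  1.18086243] [ 0.71280291 -0.70042089  0.02339957 -0.02783993]
{'t': 0.1, 'q': array([ 1.05946397e+00,  5.28384920e-01,  1.43373187e+00, -1.02002598e-05,
        1.18141037e+00, -1.78496803e-01]), 'qd': array([-0.00170012, -0.00034133, -0.00254527, -0.00030121,  0.00146539,
       -0.00054486]), 'tau': array([ 1.29675409e-04, -4.43305385e+01, -1.78586465e+01, -2.28025733e-04,
        3.94706483e-03,  3.87388596e-06]), 'tcp_pos': array([0.20386551, 0.59015647, 0.23043773]), 'tool_rot': array([ 1.65648696e-01,  9.86184351e-01, -9.11879929e-04, -3.22605024e-04]), 'force': array([ 0.82833935, -0.06431931,  0.34669529]), 'ft_torque': array([ 0.03396419,  0.02124016, -0.03411046]), 'finger_gap': 0.9999265324300728}
```

View pics/scene0.png

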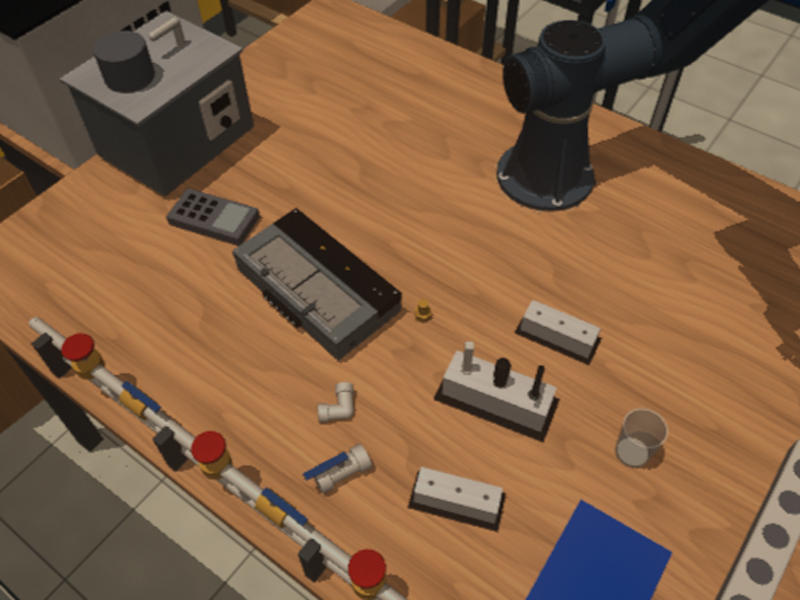

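View pics/top0.png

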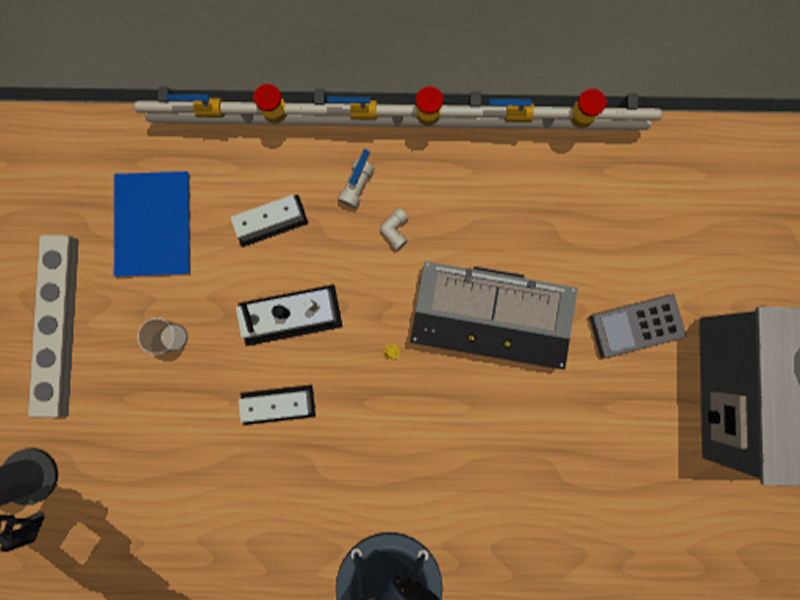

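Run:
```python
from h import *
t=pickle.load(open('top0.pkl','rb'))['img'][:,:,::-1]; s=pickle.load(open('scene0.pkl','rb'))['img'][:,:,::-1]
def c(im,x0,y0,x1,y1,k): return cv2.resize(im[y0:y1,x0:x1],None,fx=k,fy=k,interpolation=cv2.INTER_CUBIC)
cv2.imwrite('pics/t_ind.png',c(t,256,160,376,240,6.5))
cv2.imwrite('pics/t_st.png',c(t,145,175,225,225,8))
cv2.imwrite('pics/s_ind.png',c(s,140,125,270,235,5.4))
cv2.imwrite('pics/s_st.png',c(s,270,210,360,285,8))
```

```text
(no output)
```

View pics/t_ind.png

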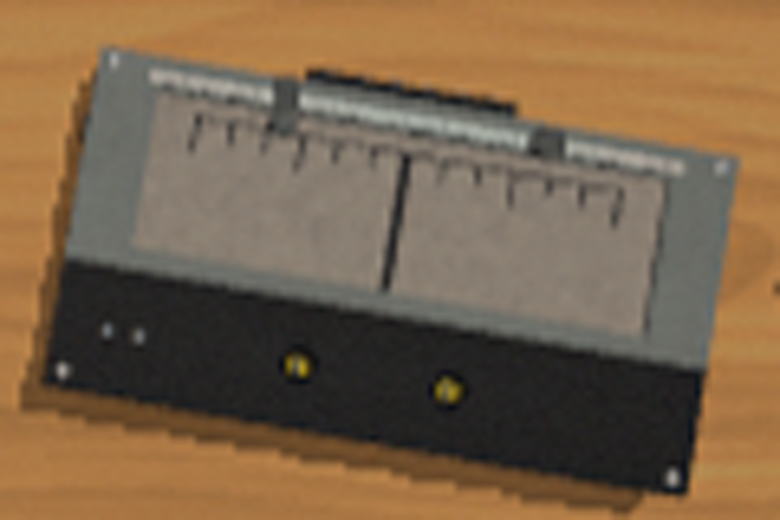

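View pics/t_st.png

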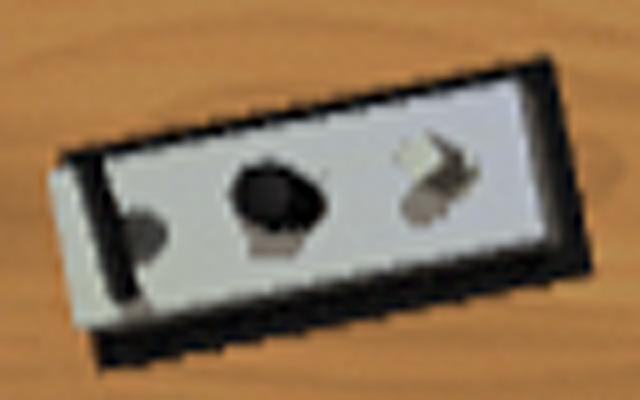

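View pics/s_ind.png

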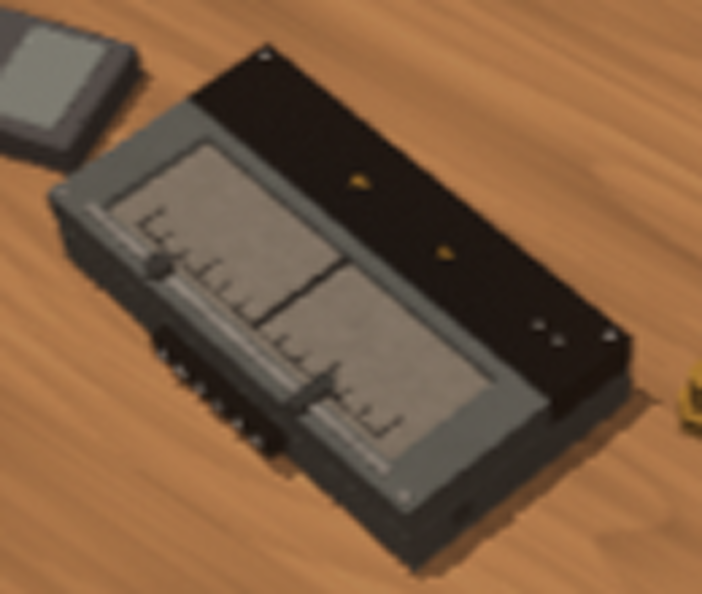

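View pics/s_st.png

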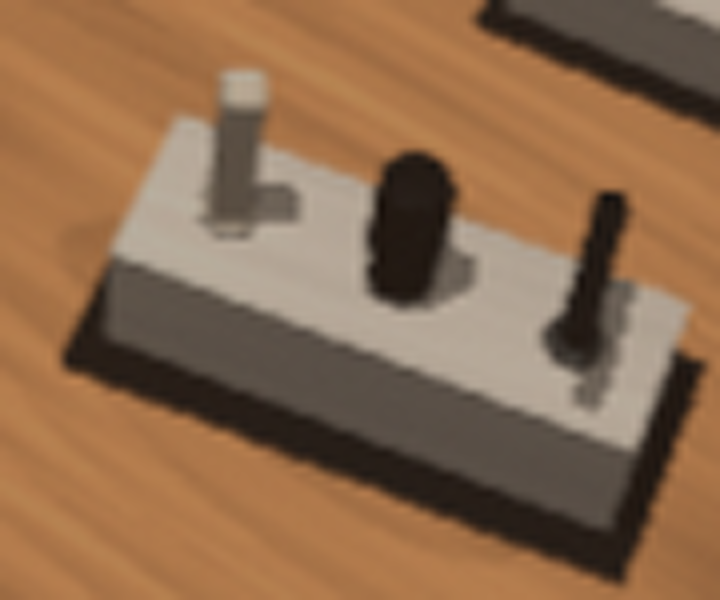

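```bash
cat >> h.py <<'E'
from scipy.spatial.transform import Rotation as R
def ray(s,u,v):
    K=s['intrinsics']; d=R.from_quat(s['attitude']).apply([(u-K[0,2])/K[0,0],(v-K[1,2])/K[1,1],1.]); return np.array(s['eye']),d
def plane(s,u,v,z):
    e,d=ray(s,u,v); return e+d*(z-e[2])/d[2]
def proj(s,p):
    K=s['intrinsics']; c=R.from_quat(s['attitude']).inv().apply(np.array(p)-s['eye']); return K[0,0]*c[0]/c[2]+K[0,2],K[1,1]*c[1]/c[2]+K[1,2]
def tri(a,b):
    A=np.zeros((3,3));bb=np.zeros(3)
    for e,d in(a,b):
        d=d/np.linalg.norm(d);P=np.eye(3)-np.outer(d,d);A+=P;bb+=P@e
    return np.linalg.solve(A,bb)
E
python3 - <<'E'
from h import *
t=pickle.load(open('top0.pkl','rb'));s=pickle.load(open('scene0.pkl','rb'))
T=lambda x,y,k,ox,oy:((x+.5)/k-.5+ox,(y+.5)/k-.5+oy)
ti=lambda x,y:T(x,y,6.5,256,160); si=lambda x,y:T(x,y,5.4,140,125)
ts=lambda x,y:T(x,y,8,145,175); ss=lambda x,y:T(x,y,8,270,210)
def both(n,a,b,z):
    print(n,'top',plane(t,*a,z).round(4),'scene',plane(s,*b,z).round(4),'tri',tri(ray(t,*a),ray(s,*b)).round(4))
both('zero',ti(297,365),si(445,253),.064)
both('span',ti(447,390),si(360,181),.064)
both('scrNE',ti(722,167),si(60,190),.064)
both('scrNW',ti(113,61),si(404,496),.064)
both('scrSW',ti(62,371),si(610,336),.064)
both('scrSE',ti(672,477),si(266,56),.064)
both('ptr',ti(405,155),si(257,325),.064)
both('ptrb',ti(387,290),si(345,260),.064)
both('arrow front',ti(285,130),si(328,380),.064)
both('arrow back',ti(288,82),si(295,408),.064)
both('round',ti(547,143),si(158,262),.064)
both('tuner top',ts(415,155),ss(243,90),.136)
# stand top corners
for n,a in dict(NE=(520,80),SE=(548,240),SW=(78,330),NW=(52,168)).items(): print('st top',n,plane(t,*ts(*a),.06))
for n,a in dict(a=(183,117),b=(113,255),c=(632,448),d=(692,303)).items(): print('st sc',n,plane(s,*ss(*a),.06))
E
```

```text
zero top [ 0.488  -0.1487  0.064 ] scene [ 0.4901 -0.1467  0.064 ] tri [ 0.4879 -0.149   0.0603]
span top [ 0.4777 -0.2178  0.064 ] scene [ 0.4779 -0.2169  0.064 ] tri [ 0.4775 -0.2177  0.0632]
scrNE top [ 0.583  -0.3444  0.064 ] scene [ 0.5811 -0.347   0.064 ] tri [ 0.5828 -0.3438  0.0677]
scrNW top [ 0.6276 -0.062   0.064 ] scene [ 0.6259 -0.0642  0.064 ] tri [ 0.6274 -0.0622  0.0675]
scrSW top [ 0.4833 -0.0406  0.064 ] scene [ 0.4825 -0.0409  0.064 ] tri [ 0.4832 -0.0405  0.0651]
scrSE top [ 0.4397 -0.321   0.064 ] scene [ 0.4372 -0.3214  0.064 ] tri [ 0.4394 -0.3197  0.067 ]
ptr top [ 0.586  -0.1978  0.064 ] scene [ 0.5876 -0.1966  0.064 ] tri [ 0.5863 -0.1982  0.0614]
ptrb top [ 0.5233 -0.1899  0.064 ] scene [ 0.5259 -0.1874  0.064 ] tri [ 0.5234 -0.1904  0.0593]
arrow front top [ 0.5967 -0.1422  0.064 ] scene [ 0.593  -0.1425  0.064 ] tri [ 0.5957 -0.1409  0.0684]
arrow back top [ 0.6192 -0.1434  0.064 ] scene [ 0.6169 -0.1447  0.064 ] tri [ 0.6186 -0.1429  0.0674]
round top [ 0.5927 -0.2635  0.064 ] scene [ 0.5869 -0.2683  0.064 ] tri [ 0.5918 -0.2616  0.0737]
tuner top top [0.5423 0.1551 0.136 ] scene [0.5419 0.1539 0.136 ] tri [0.5424 0.1546 0.1373]
st top NE [0.57740718 0.12902164 0.06      ]
st top SE [0.51700638 0.11683407 0.06      ]
st top SW [0.48002018 0.29292487 0.06      ]
st top NW [0.54096622 0.30506641 0.06      ]
st sc a [0.51819951 0.12024589 0.06      ]
st sc b [0.57690349 0.13193524 0.06      ]
st sc c [0.53768504 0.30541824 0.06      ]
st sc d [0.47977861 0.29431089 0.06      ]
```

Run:
```python
from h import *
t=pickle.load(open('top0.pkl','rb'))['img'][:,:,::-1]; s=pickle.load(open('scene0.pkl','rb'))['img'][:,:,::-1]
a=cv2.resize(t[184:208,190:210],None,fx=20,fy=20,interpolation=cv2.INTER_NEAREST)
b=cv2.resize(s[214:244,290:310],None,fx=16,fy=16,interpolation=cv2.INTER_NEAREST)
h=max(a.shape[0],b.shape[0]);o=np.zeros((h,a.shape[1]+b.shape[1]+10,3),np.uint8);o[:a.shape[0],:a.shape[1]]=a;o[:b.shape[0],a.shape[1]+10:]=b
cv2.imwrite('pics/z.png',o)
```

```text
(no output)
```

View pics/z.png

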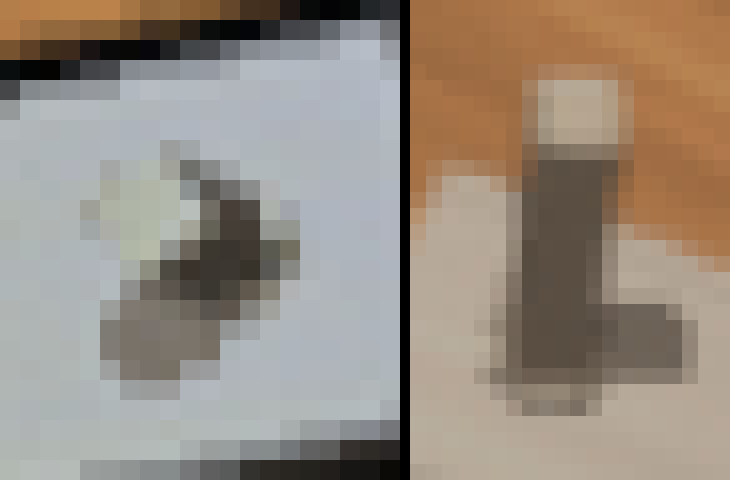

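Call:
jog_arm:
  motion:
    - [2.4,-3.1,0,-4.4,110]
    - [2.4,-3.1,0,-4.4,110]
    - [2.4,-3.1,0,-4.4,110]
    - [2.4,-3.1,0,-4.4,110]
    - [2.4,-3.1,0,-4.4,110]
    - [2.4,-3.1,0,-4.4,110]
    - [2.4,-3.1,0,-4.4,110]
    - [2.4,-3.1,0,-4.4,110]
    - [2.4,-3.1,0,-4.4,110]
    - [2.4,-3.1,0,-4.4,110]
  squeeze: 30

```text
t: 0.93
tcp_pos: [0.443, 0.2716, 0.2264]
tool_rot: [0.531, 0.847, -0.001, -0.003]
force: [0.2, 0.3, -0.1]
finger_gap: 0.568
```

```bash
cat >> h.py <<'E'
def st():
    s=sense();r=R.from_quat(s['tool_rot']);y=r.apply([0,1,0]);z=r.apply([0,0,1])
    print('t%.2f'%s['t'],'p',s['tcp_pos'].round(4),'jaw %.1f'%np.degrees(np.arctan2(y[1],y[0])),'z',z.round(3),'F',s['force'].round(2),'M',s['ft_torque'].round(3),'gap %.3f'%s['finger_gap'],'q6 %.2f'%s['q'][5]); return s
E
python3 -c "
from h import *
st()"
```

```text
t0.93 p [0.443  0.2716 0.2264] jaw 25.8 z [-0.006  0.001 -1.   ] F [ 0.21  0.31 -0.12] M [-0.003  0.    -0.005] gap 0.568 q6 -0.12
```

Call:
jog_arm:
  motion:
    - [2.5,-2.9,0,0.3,110]
    - [2.5,-2.9,0,0.3,110]
    - [2.5,-2.9,0,0.3,110]
    - [2.5,-2.9,0,0.3,110]
    - [0,0,0,0,110]

```text
t: 1.35
tcp_pos: [0.5507, 0.1424, 0.2252]
tool_rot: [0.527, 0.85, -0.002, -0.002]
force: [0.6, 0.7, 0.1]
finger_gap: 0.571
```

Run:
```python
from h import *
st();s=save('top','top1');s2=save('scene','scene1')
a=cv2.resize(s2['img'][180:280,255:375,::-1],None,fx=6,fy=6,interpolation=cv2.INTER_CUBIC)
cv2.imwrite('pics/z1.png',a)
```

```text
t1.35 p [0.5507 0.1424 0.2252] jaw 26.5 z [-0.005 -0.001 -1.   ] F [0.64 0.7  0.1 ] M [ 0.074 -0.041  0.047] gap 0.571 q6 -0.40
```

View pics/z1.png

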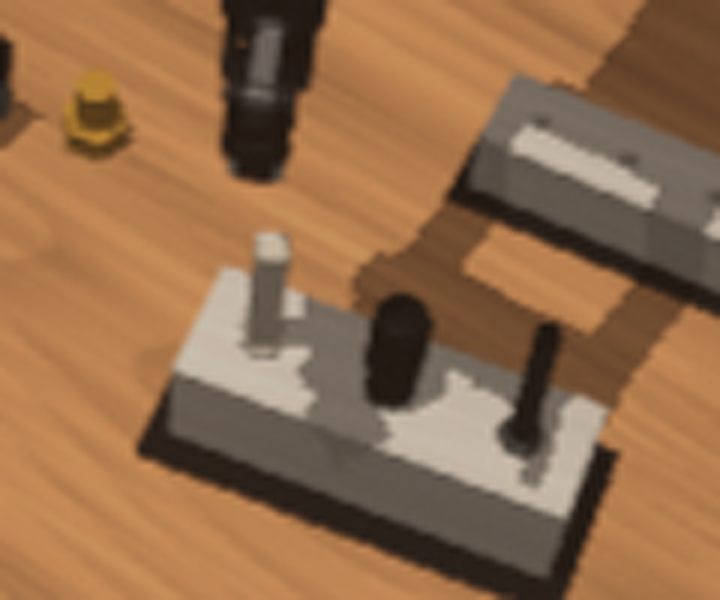

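Call:
jog_arm:
  motion:
    - [-0.9,1.2,-2,0.3,110]
    - [0,0,-3.5,0,110]
    - [0,0,-2,0,110]
    - [0,0,0,0,110]
    - [0,0,0,0,110]

```text
t: 1.87
tcp_pos: [0.531, 0.164, 0.1484]
tool_rot: [0.522, 0.853, -0.002, -0.007]
force: [-0.4, 0.4, -0.3]
finger_gap: 0.567
```

Run:
```python
from h import *
st()
```

```text
t1.87 p [0.531  0.164  0.1484] jaw 27.1 z [-0.013  0.003 -1.   ] F [-0.4   0.38 -0.26] M [-0.033 -0.022  0.009] gap 0.567 q6 -0.38
```

Call:
jog_arm:
  motion:
    - [0,0,0,0,110]
    - [0,0,0,0,110]

```text
t: 2.03
tcp_pos: [0.5298, 0.1659, 0.1495]
tool_rot: [0.52, 0.854, -0.002, -0.007]
force: [0.3, 0.0, -0.5]
finger_gap: 0.567
```

Run:
```python
from h import *
s=st();print(s['qd'].round(3))
```

```text
t2.03 p [0.5298 0.1659 0.1495] jaw 27.3 z [-0.014  0.003 -1.   ] F [ 0.3   0.01 -0.51] M [-0.003  0.012 -0.006] gap 0.567 q6 -0.38
[ 0.015 -0.018 -0.003  0.002  0.011  0.002]
```

Call:
jog_arm:
  motion:
    - [1.2,-1.2,0,0,110]

```text
t: 2.12
tcp_pos: [0.5397, 0.1557, 0.1505]
tool_rot: [0.519, 0.855, -0.002, -0.008]
force: [-0.3, 0.2, -0.2]
finger_gap: 0.571
```

Call:
jog_arm:
  motion:
    - [0,0,0,0,110]

```text
t: 2.2
tcp_pos: [0.5437, 0.1544, 0.1522]
tool_rot: [0.519, 0.855, -0.001, -0.005]
force: [0.6, 0.2, 0.5]
finger_gap: 0.57
```

Call:
jog_arm:
  motion:
    - [0,0,0,0,110]

```text
t: 2.28
tcp_pos: [0.5446, 0.154, 0.1531]
tool_rot: [0.519, 0.854, -0.0, -0.004]
force: [-0.5, 0.2, 0.6]
finger_gap: 0.569
```

Call:
jog_arm:
  motion:
    - [-0.3,0,-1.5,0,110]
    - [0,0,-2,0,110]
    - [0,0,-1.5,0,110]

```text
t: 2.53
tcp_pos: [0.5483, 0.1532, 0.1083]
tool_rot: [0.52, 0.854, 0.005, 0.003]
force: [0.3, 0.1, 0.3]
finger_gap: 0.573
```

Call:
jog_arm:
  motion:
    - [0,0,0,0,110]

```text
t: 2.62
tcp_pos: [0.5471, 0.1527, 0.1065]
tool_rot: [0.521, 0.854, 0.004, 0.001]
force: [-0.5, -0.2, -0.1]
finger_gap: 0.566
```

Run:
```python
from h import *
s=st();print(s['qd'].round(3))
```

```text
t2.62 p [0.5471 0.1527 0.1065] jaw 27.2 z [ 0.006  0.005 -1.   ] F [-0.5  -0.23 -0.09] M [ 0.015  0.035 -0.015] gap 0.566 q6 -0.41
[-0.006 -0.035 -0.027 -0.     0.021 -0.001]
```

Call:
jog_arm:
  motion:
    - [-0.5,0.1,-0.5,0,110]
    - [-0.1,0,-1,0,110]
    - [0,0,-0.5,0,110]
    - [0,0,0,0,110]

```text
t: 2.95
tcp_pos: [0.5425, 0.1533, 0.0873]
tool_rot: [0.521, 0.853, 0.005, 0.003]
force: [-0.2, -0.0, -1.1]
finger_gap: 0.568
```

Run:
```python
from h import *
s=st();s2=save('scene','scene2');t=save('top','top2')
a=cv2.resize(s2['img'][190:290,255:375,::-1],None,fx=5,fy=5,interpolation=cv2.INTER_CUBIC)
b=cv2.resize(t['img'][165:235,140:225,::-1],None,fx=7,fy=7,interpolation=cv2.INTER_CUBIC)
cv2.imwrite('pics/z2.png',a);cv2.imwrite('pics/z2t.png',b)
```

```text
t2.95 p [0.5425 0.1533 0.0873] jaw 27.2 z [ 0.01   0.005 -1.   ] F [-0.24 -0.04 -1.05] M [ 0.016 -0.033  0.014] gap 0.568 q6 -0.40
```

View pics/z2.png

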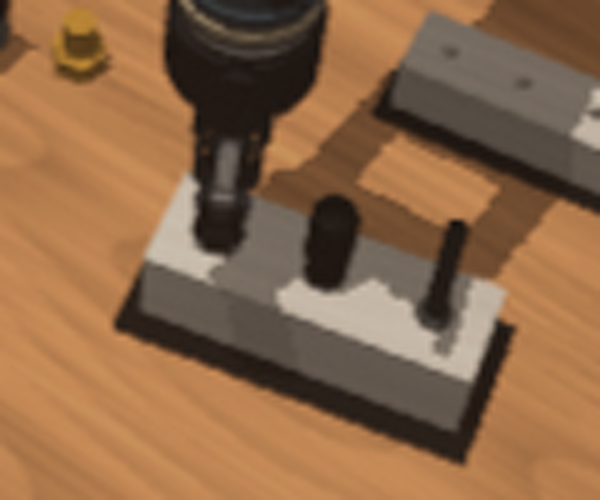

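View pics/z2t.png

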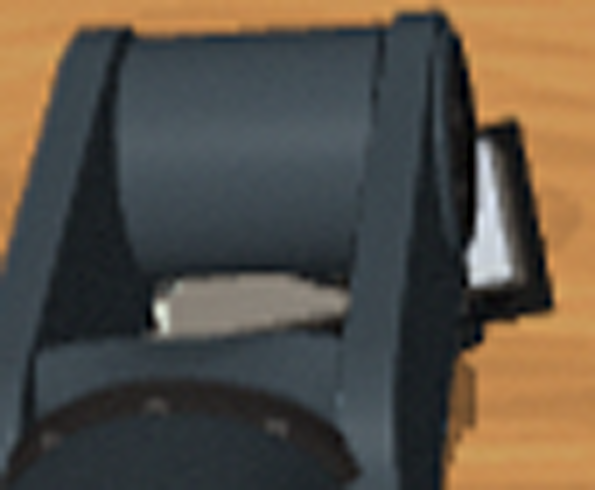

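Call:
jog_arm:
  motion:
    - [0,0,-0.6,0,110]
    - [0,0,0,0,110]
    - [0,0,0,0,255]
    - [0,0,0,0,255]
    - [0,0,0,0,255]
    - [0,0,0,0,255]
    - [0,0,0,0,255]
    - [0,0,0,0,255]
  squeeze: 30

```text
t: 3.72
tcp_pos: [0.5439, 0.1534, 0.0829]
tool_rot: [0.521, 0.854, 0.006, 0.004]
force: [0.5, 0.7, 0.0]
finger_gap: 0.161
```

Run:
```python
from h import *
s=st();print(s['qd'].round(3))
```

```text
t3.72 p [0.5439 0.1534 0.0829] jaw 27.2 z [ 0.013  0.005 -1.   ] F [0.51 0.68 0.  ] M [-0.016  0.071  0.032] gap 0.161 q6 -0.40
[ 0.     0.    -0.001  0.    -0.     0.001]
```

Call:
jog_arm:
  motion:
    - [0,0,1,0,255]
    - [0,0,1.5,0,255]
    - [0,0,1.5,0,255]
    - [0,0,0,0,255]

```text
t: 4.05
tcp_pos: [0.5437, 0.1536, 0.1248]
tool_rot: [0.521, 0.853, 0.006, 0.004]
force: [-0.3, 0.1, 1.1]
finger_gap: 0.157
```

Run:
```python
from h import *
s=st();print(s['qd'].round(3))
```

```text
t4.05 p [0.5437 0.1536 0.1248] jaw 27.2 z [ 0.012  0.005 -1.   ] F [-0.26  0.12  1.1 ] M [-0.016  0.045 -0.065] gap 0.157 q6 -0.40
[-0.002  0.022  0.015 -0.001 -0.019  0.   ]
```

Lifting straight. Raise until the tip is clear and look.

Call:
jog_arm:
  motion:
    - [0,0,2.5,0,255]
    - [0,0,3,0,255]
    - [0,0,2.5,0,255]
    - [0,0,0,0,255]
    - [0,0,0,0,255]

```text
t: 4.47
tcp_pos: [0.5428, 0.1537, 0.2081]
tool_rot: [0.521, 0.853, 0.006, 0.004]
force: [-0.1, -0.2, -1.7]
finger_gap: 0.161
```

Run:
```python
from h import *
s=st();s2=save('scene','scene3')
e=s['tcp_pos'];u,v=proj(s2,e);print(u,v)
u=int(u);v=int(v)
a=cv2.resize(s2['img'][v-40:v+60,u-50:u+50,::-1],None,fx=6,fy=6,interpolation=cv2.INTER_NEAREST)
cv2.imwrite('pics/z3.png',a)
```

```text
t4.47 p [0.5428 0.1537 0.2081] jaw 27.2 z [ 0.012  0.006 -1.   ] F [-0.14 -0.24 -1.69] M [-0.023  0.018  0.029] gap 0.161 q6 -0.40
301.71835778739666 204.6092270846479
```

View pics/z3.png

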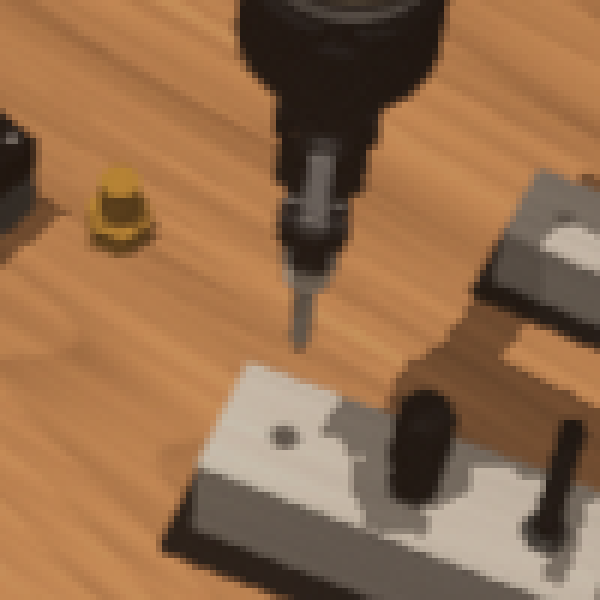

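Run:
```python
from h import *
s2=pickle.load(open('scene3.pkl','rb'))
a=cv2.resize(s2['img'][208:230,290:315,::-1],None,fx=24,fy=24,interpolation=cv2.INTER_NEAREST)
cv2.imwrite('pics/z4.png',a)
u,v=(285+.5)/6-.5+251,(437+.5)/6-.5+164
print('hole scene',u,v,plane(s2,u,v,.06))
```

```text
hole scene 298.0833333333333 236.41666666666669 [0.54143471 0.15392511 0.06      ]
```

View pics/z4.png

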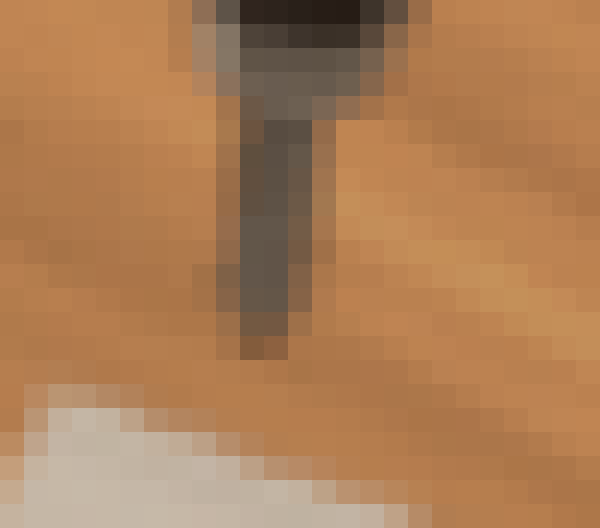

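Run:
```python
from h import *
s2=pickle.load(open('scene3.pkl','rb'));s=st()
z=R.from_quat(s['tool_rot']).apply([0,0,1])
for d in(.0189,.0229,.0669,.0729):
    u,v=proj(s2,s['tcp_pos']+d*z);print(d,u,v,'crop',(u+.5-290)*24,(v+.5-208)*24)
```

```text
t4.52 p [0.5432 0.1538 0.2081] jaw 27.2 z [ 0.013  0.006 -1.   ] F [ 0.18 -0.34 -0.2 ] M [-0.015 -0.002  0.012] gap 0.158 q6 -0.40
0.0189 301.0757094224218 209.25392674053148 crop 277.81702613812377 42.094241772755595
0.0229 300.95728114224937 210.20159539427175 crop 274.9747474139849 64.83828946252197
0.0669 299.69488408165165 220.30335589573215 crop 244.67721795963962 307.2805414975717
0.0729 299.5282668568916 221.63663474473958 crop 240.67840456539852 339.27923387374994
```

Call:
jog_arm:
  motion:
    - [-0.6,-2,0,-5,255]
    - [-0.6,-3.4,0,-6.7,255]
    - [-0.6,-3.4,0,-6.7,255]
    - [-0.6,-3.4,0,-6.7,255]
    - [-0.6,-3.4,0,-6.7,255]
    - [-0.6,-3.4,0,-6.7,255]
    - [-0.6,-3.4,0,-6.7,255]
    - [-0.6,-3.4,0,-6.7,255]
    - [0,-2,0,-6.7,255]
    - [0,-1,0,-6.7,255]

```text
t: 5.35
tcp_pos: [0.4844, -0.1403, 0.1942]
tool_rot: [0.909, 0.417, -0.0, -0.003]
force: [1.3, 0.5, -0.6]
finger_gap: 0.157
```

Call:
jog_arm:
  motion:
    - [0,0,0,0,255]
    - [0,0,0,0,255]

```text
t: 5.52
tcp_pos: [0.4828, -0.1427, 0.1914]
tool_rot: [0.91, 0.414, -0.002, -0.004]
force: [0.3, -0.2, 0.4]
finger_gap: 0.156
```

Run:
```python
from h import *
s=st()
```

```text
t5.52 p [ 0.4828 -0.1427  0.1914] jaw -41.0 z [-0.007  0.006 -1.   ] F [ 0.32 -0.23  0.43] M [-0.046 -0.021 -0.044] gap 0.156 q6 0.20
```

Call:
jog_arm:
  motion:
    - [0.4,-0.4,-1.5,-4,255]
    - [0,0,-1.5,-1,255]
    - [0,0,0,0,255]
    - [0,0,0,0,255]

```text
t: 5.85
tcp_pos: [0.4857, -0.1426, 0.1582]
tool_rot: [0.926, 0.379, -0.003, -0.007]
force: [-0.5, 0.9, -0.8]
finger_gap: 0.158
```

```bash
cat > look.py <<'E'
from h import *
import sys
n=sys.argv[1];s=st();s2=save('scene','sc'+n);t=save('top','tp'+n)
z=R.from_quat(s['tool_rot']).apply([0,0,1]);tip=s['tcp_pos']+.0729*z;print('tip',tip)
u,v=proj(s2,tip);print('tip scene px',u,v)
x0,y0=int(u)-30,int(v)-40
a=cv2.resize(s2['img'][y0:y0+60,x0:x0+70,::-1],None,fx=11,fy=11,interpolation=cv2.INTER_NEAREST)
cv2.circle(a,(int((u+.5-x0)*11),int((v+.5-y0)*11)),3,(0,0,255),-1);print('crop0',x0,y0)
cv2.imwrite('pics/l%s.png'%n,a)
E
python3 look.py a
```

```text
t5.85 p [ 0.4857 -0.1426  0.1582] jaw -45.5 z [-0.011  0.011 -1.   ] F [-0.46  0.87 -0.8 ] M [ 0.048 -0.026  0.016] gap 0.158 q6 0.28
tip [ 0.48489869 -0.14183603  0.08535283]
tip scene px 223.9971408131058 166.44021197409913
crop0 193 126
```

View pics/la.png

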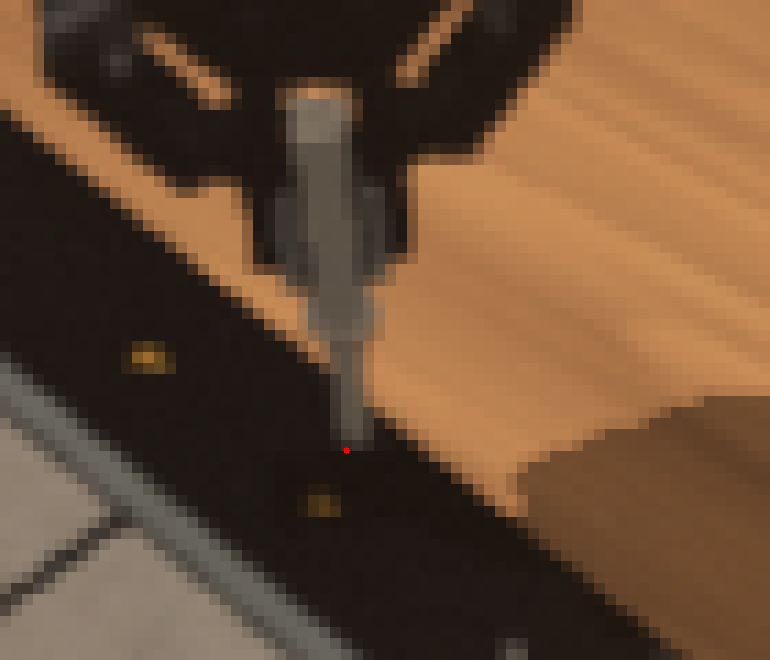

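Run:
```python
from h import *
s=pickle.load(open('sca.pkl','rb'));g=s['img'].astype(int).sum(2)
print(g[158:172,215:236])
for u,v in((224.9,166.0),(225.1,166.4)): print(plane(s,u,v,.0853))
```

```text
[[ 75  74  73  74  72 137 282 325 256 243 274 357 411 402 399 400 399 399
  394 390 384]
 [ 74  73  73  72  75  75  97 200 255 241 278 368 421 415 408 400 398 399
  400 397 393]
 [ 72  75  75  75  74  73  75  95 181 245 273 363 418 421 422 413 407 399
  398 399 398]
 [ 72  75  72  74  73  76  73  83 170 242 258 338 406 415 421 422 420 413
  404 401 397]
 [ 74  75  73  72  73  76  71  79 165 237 252 305 377 405 412 415 420 423
  417 408 400]
 [ 73  74  74  75  75  74  73  77 159 235 241 190 245 356 390 408 412 415
  412 410 411]
 [ 76  72  74  76  72  75  72  75 150 229 243 179  98 191 312 381 403 408
  411 408 409]
 [ 71  74  75  75  73  75  75  73 120 195 224 171  81  73 176 297 364 396
  407 408 412]
 [ 72  74  76  75  74  72  71  72  90 136 152 117  78  74  66 122 262 355
  384 397 406]
 [ 74  71  73  68  68  68  70  64  62  62  66  68  66  65  64  63 123 256
  340 367 386]
 [ 77  74  67  63  62  66  65  66  62  65  65  62  63  61  66  63  63  87
  183 301 365]
 [ 75  74  70  63  60  63  67  65  66  62  62  64  62  70  65  67  66  68
   63 168 293]
 [ 76  74  71  62  63  65  82  88  70  60  61  64  65  62  65  66  65  62
   66  66 121]
 [ 74  77  67  63  59  77 135 158 106  67  65  65  65  62  64  64  63  67
   66  69  66]]
[ 0.48202957 -0.14078808  0.0853    ]
[ 0.48286202 -0.13938338  0.0853    ]
```

Call:
jog_arm:
  motion:
    - [0.4,-0.7,0,6,255]
    - [0,0,0,6,255]
    - [0,0,0,2,255]
    - [0,0,0,0,255]
    - [0,0,0,0,255]

```text
t: 6.37
tcp_pos: [0.4914, -0.1478, 0.1621]
tool_rot: [0.868, 0.497, -0.002, -0.004]
force: [0.1, -0.9, -0.2]
finger_gap: 0.162
```

```bash
python3 look.py b
```

```text
t6.37 p [ 0.4914 -0.1478  0.1621] jaw -30.4 z [-0.008  0.005 -1.   ] F [ 0.05 -0.88 -0.16] M [ 0.015 -0.047  0.029] gap 0.162 q6 0.02
tip [ 0.49081194 -0.14741991  0.08916607]
tip scene px 221.13097909568262 165.9884988694924
crop0 191 125
```

View pics/lb.png

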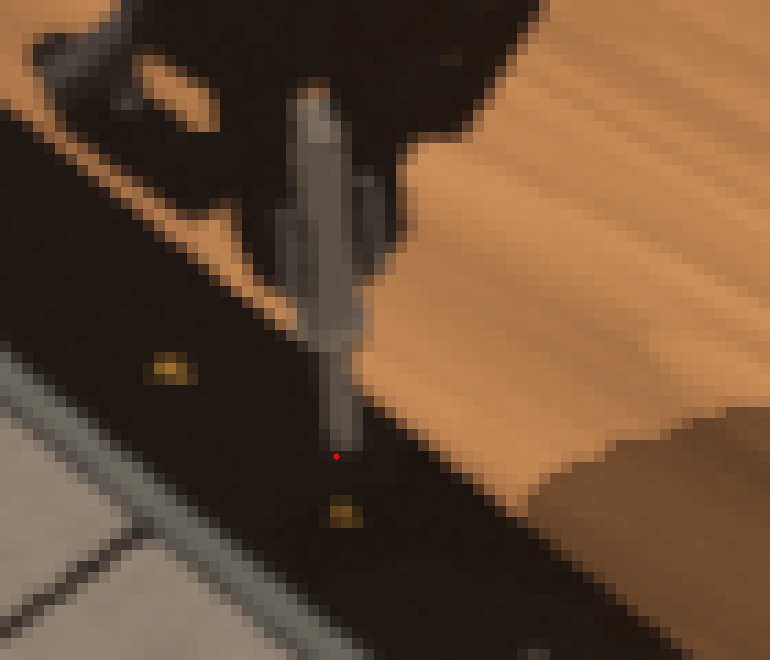

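Call:
jog_arm:
  motion:
    - [-0.1,-0.3,-1,1,255]
    - [0,0,-0.8,0,255]
    - [0,0,0,0,255]
    - [0,0,0,0,255]
    - [0,0,0,0,255]

```text
t: 6.88
tcp_pos: [0.4898, -0.1508, 0.1419]
tool_rot: [0.863, 0.505, -0.003, -0.005]
force: [0.3, -0.7, -0.8]
finger_gap: 0.161
```

```bash
python3 look.py c
```

```text
t6.88 p [ 0.4898 -0.1508  0.1419] jaw -29.3 z [-0.009  0.005 -1.   ] F [ 0.26 -0.7  -0.79] M [-0.047 -0.002 -0.04 ] gap 0.161 q6 -0.00
tip [ 0.48911261 -0.15042719  0.06899793]
tip scene px 221.1153374981222 169.57874182894756
crop0 191 129
```

View pics/lc.png

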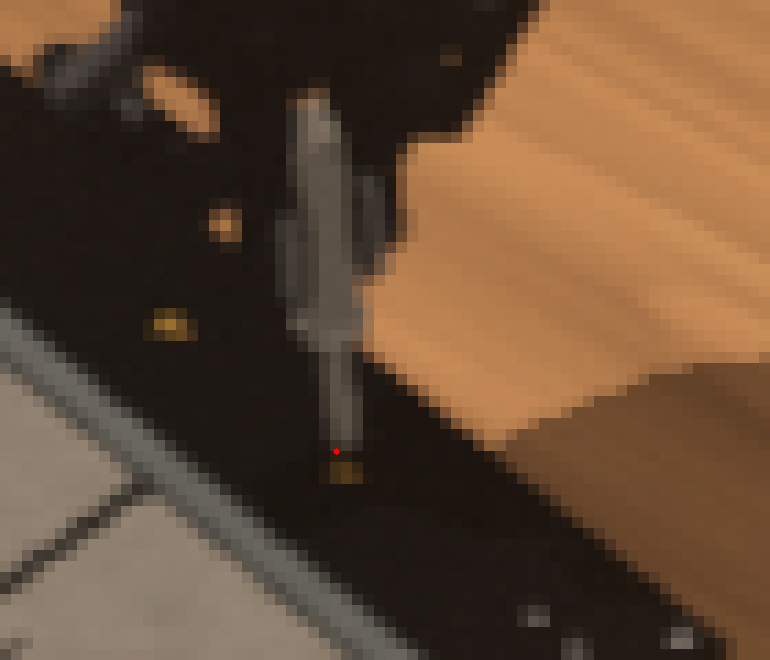

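Call:
jog_arm:
  motion:
    - [0,0,-0.3,0,255]
    - [0,0,-0.1,0,255]
    - [0,0,0,0,255]

```text
t: 7.23
tcp_pos: [0.4904, -0.1511, 0.1382]
tool_rot: [0.863, 0.505, -0.002, -0.004]
force: [0.3, -0.5, 0.2]
finger_gap: 0.158
```

Call:
jog_arm:
  motion:
    - [0,0,-0.2,0,255]
    - [0,0,0,0,255]

```text
t: 7.4
tcp_pos: [0.4905, -0.1512, 0.1361]
tool_rot: [0.863, 0.505, -0.002, -0.004]
force: [-0.6, -0.0, -0.8]
finger_gap: 0.16
```

Call:
jog_arm:
  motion:
    - [0,0,-0.2,0,255]
    - [0,0,0,0,255]

```text
t: 7.57
tcp_pos: [0.4906, -0.1512, 0.134]
tool_rot: [0.863, 0.505, -0.002, -0.004]
force: [0.0, 0.5, -1.0]
finger_gap: 0.161
```

```bash
python3 -c "
from h import *
s=st();print(s['tcp_pos']+.0729*R.from_quat(s['tool_rot']).apply([0,0,1]))"
```

```text
t7.57 p [ 0.4906 -0.1512  0.134 ] jaw -29.3 z [-0.007  0.004 -1.   ] F [ 0.04  0.49 -0.98] M [-0.022  0.019  0.054] gap 0.161 q6 -0.00
[ 0.4900746  -0.15084826  0.06111269]
```

Call:
jog_arm:
  motion:
    - [0,0,-0.1,0,255]
    - [0,0,0,0,255]

```text
t: 7.73
tcp_pos: [0.4906, -0.1512, 0.1329]
tool_rot: [0.863, 0.505, -0.002, -0.004]
force: [0.0, -0.2, -0.3]
finger_gap: 0.158
```

Call:
jog_arm:
  motion:
    - [0,0,-0.1,0,255]
    - [0,0,0,0,255]

```text
t: 7.9
tcp_pos: [0.4906, -0.1511, 0.1318]
tool_rot: [0.863, 0.505, -0.002, -0.004]
force: [0.5, 0.9, -0.7]
finger_gap: 0.156
```

Call:
jog_arm:
  motion:
    - [0,0,-0.1,0,255]
    - [0,0,0,0,255]

```text
t: 8.07
tcp_pos: [0.4906, -0.1512, 0.1307]
tool_rot: [0.863, 0.505, -0.002, -0.004]
force: [-0.1, 0.2, -0.3]
finger_gap: 0.156
```

Call:
jog_arm:
  motion:
    - [0,0,-0.1,0,255]
    - [0,0,0,0,255]

```text
t: 8.23
tcp_pos: [0.4908, -0.1513, 0.1297]
tool_rot: [0.863, 0.505, -0.002, -0.003]
force: [0.2, -0.2, 0.4]
finger_gap: 0.156
```

Call:
jog_arm:
  motion:
    - [0,0,-0.1,0,255]
    - [0,0,0,0,255]

```text
t: 8.4
tcp_pos: [0.4909, -0.1512, 0.1287]
tool_rot: [0.863, 0.505, -0.002, -0.003]
force: [0.4, 1.0, -1.3]
finger_gap: 0.163
```

Call:
jog_arm:
  motion:
    - [0,0,-0.1,0,255]
    - [0,0,0,0,255]

```text
t: 8.57
tcp_pos: [0.4909, -0.1512, 0.1276]
tool_rot: [0.863, 0.505, -0.002, -0.003]
force: [-0.1, -1.3, -0.0]
finger_gap: 0.156
```

Call:
jog_arm:
  motion:
    - [0,0,-0.1,0,255]
    - [0,0,0,0,255]

```text
t: 8.73
tcp_pos: [0.491, -0.1512, 0.1267]
tool_rot: [0.863, 0.505, -0.002, -0.003]
force: [-0.4, -0.0, 0.1]
finger_gap: 0.157
```

Call:
jog_arm:
  motion:
    - [0,0,-0.1,0,255]
    - [0,0,0,0,255]

```text
t: 8.9
tcp_pos: [0.4911, -0.1512, 0.1259]
tool_rot: [0.863, 0.505, -0.002, -0.003]
force: [-0.9, 1.0, 2.2]
finger_gap: 0.158
```

Call:
jog_arm:
  motion:
    - [0,0,0,0,255]

```text
t: 8.98
tcp_pos: [0.4911, -0.1512, 0.126]
tool_rot: [0.863, 0.505, -0.002, -0.003]
force: [0.5, 0.1, 1.1]
finger_gap: 0.16
```

Call:
jog_arm:
  motion:
    - [0,0,-0.05,0,255]

```text
t: 9.07
tcp_pos: [0.4912, -0.1512, 0.1257]
tool_rot: [0.863, 0.505, -0.002, -0.003]
force: [-2.0, 0.9, 2.6]
finger_gap: 0.158
```

Call:
jog_arm:
  motion:
    - [0,0,0,0,255]

```text
t: 9.15
tcp_pos: [0.4911, -0.1513, 0.1257]
tool_rot: [0.863, 0.505, -0.002, -0.003]
force: [-0.0, -0.0, 2.4]
finger_gap: 0.16
```

Call:
jog_arm:
  motion:
    - [0,0,0,2,255]
    - [0,0,0,2,255]

```text
t: 9.32
tcp_pos: [0.4911, -0.1512, 0.1259]
tool_rot: [0.844, 0.536, -0.002, -0.003]
force: [-0.4, 0.6, 2.0]
finger_gap: 0.158
```

Call:
jog_arm:
  motion:
    - [0,0,0,2,255]
    - [0,0,0,2,255]

```text
t: 9.48
tcp_pos: [0.4911, -0.1512, 0.126]
tool_rot: [0.824, 0.566, -0.002, -0.003]
force: [-0.1, 0.5, 0.6]
finger_gap: 0.157
```

Call:
jog_arm:
  motion:
    - [0,0,0,2,255]
    - [0,0,0,2,255]

```text
t: 9.65
tcp_pos: [0.4911, -0.1513, 0.126]
tool_rot: [0.803, 0.596, -0.002, -0.003]
force: [-0.9, 1.1, 1.7]
finger_gap: 0.155
```

```bash
python3 -c "
from h import *
s=st();print(s['tcp_pos']+.0729*R.from_quat(s['tool_rot']).apply([0,0,1]))"
```

```text
t9.65 p [ 0.4911 -0.1513  0.126 ] jaw -16.8 z [-0.006  0.002 -1.   ] F [-0.87  1.13  1.68] M [ 0.061  0.064 -0.05 ] gap 0.155 q6 -0.22
[ 0.49064037 -0.15111956  0.0531184 ]
```

Call:
jog_arm:
  motion:
    - [0,0,-0.06,0,255]
    - [0,0,-0.02,1,255]

```text
t: 9.82
tcp_pos: [0.4911, -0.1513, 0.1254]
tool_rot: [0.797, 0.603, -0.002, -0.003]
force: [-1.6, 1.3, 3.0]
finger_gap: 0.157
```

Call:
jog_arm:
  motion:
    - [0,0,-0.02,2,255]
    - [0,0,-0.02,2,255]

```text
t: 9.98
tcp_pos: [0.4911, -0.1513, 0.1254]
tool_rot: [0.775, 0.632, -0.002, -0.003]
force: [-0.4, 0.5, 4.6]
finger_gap: 0.164
```

Call:
jog_arm:
  motion:
    - [0,0,-0.02,2,255]
    - [0,0,-0.02,2,255]

```text
t: 10.15
tcp_pos: [0.491, -0.1513, 0.1254]
tool_rot: [0.752, 0.66, -0.002, -0.002]
force: [-0.4, 0.7, 3.6]
finger_gap: 0.165
```

Call:
jog_arm:
  motion:
    - [0,0,-0.02,2,255]
    - [0,0,-0.02,2,255]

```text
t: 10.32
tcp_pos: [0.491, -0.1512, 0.1254]
tool_rot: [0.727, 0.687, -0.002, -0.002]
force: [-1.1, 0.8, 3.5]
finger_gap: 0.158
```

Call:
jog_arm:
  motion:
    - [0,0,-0.01,2,255]
    - [0,0,-0.01,2,255]

```text
t: 10.48
tcp_pos: [0.4911, -0.1509, 0.1255]
tool_rot: [0.702, 0.713, -0.002, -0.002]
force: [-1.0, 0.4, 2.5]
finger_gap: 0.161
```

Call:
jog_arm:
  motion:
    - [0,0,-0.01,2,255]
    - [0,0,-0.01,2,255]

```text
t: 10.65
tcp_pos: [0.4912, -0.1508, 0.1255]
tool_rot: [0.675, 0.738, -0.002, -0.002]
force: [-0.8, 0.0, 2.8]
finger_gap: 0.155
```

Call:
jog_arm:
  motion:
    - [0,0,-0.01,2,255]
    - [0,0,-0.01,2,255]

```text
t: 10.82
tcp_pos: [0.4912, -0.1507, 0.1255]
tool_rot: [0.648, 0.762, -0.002, -0.002]
force: [-0.4, 0.6, 2.1]
finger_gap: 0.16
```

Call:
jog_arm:
  motion:
    - [0,0,-0.01,2,255]
    - [0,0,-0.01,2,255]

```text
t: 10.98
tcp_pos: [0.4911, -0.1506, 0.1255]
tool_rot: [0.62, 0.785, -0.002, -0.002]
force: [-0.6, 0.9, 3.9]
finger_gap: 0.16
```

```bash
python3 look.py d
```

```text
t10.98 p [ 0.4911 -0.1506  0.1255] jaw 13.4 z [-0.006 -0.    -1.   ] F [-0.64  0.9   3.87] M [0.135 0.085 0.036] gap 0.160 q6 -0.75
tip [ 0.49072508 -0.15064657  0.05260056]
tip scene px 221.05359636956035 173.41662709664575
crop0 191 133
```

View pics/ld.png

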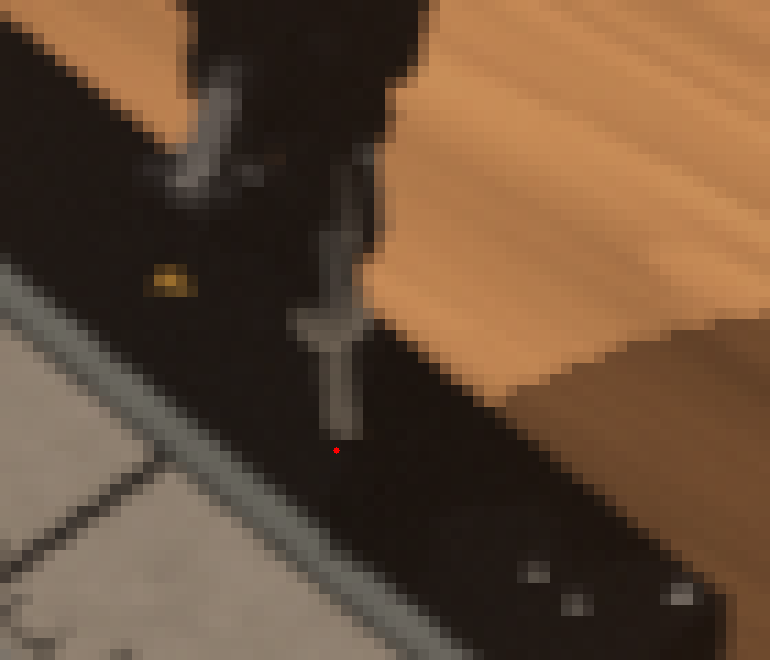

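Run:
```python
from h import *
o=[]
for f in('scc','scd'):
    s=pickle.load(open(f+'.pkl','rb'));o.append(cv2.resize(s['img'][150:215,165:230,::-1],None,fx=6,fy=6,interpolation=cv2.INTER_CUBIC))
cv2.imwrite('pics/cmp.png',np.hstack(o))
t=pickle.load(open('tpd.pkl','rb'));cv2.imwrite('pics/td.png',cv2.resize(t['img'][150:250,246:386,::-1],None,fx=5.5,fy=5.5,interpolation=cv2.INTER_CUBIC))
```

```text
(no output)
```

View pics/cmp.png

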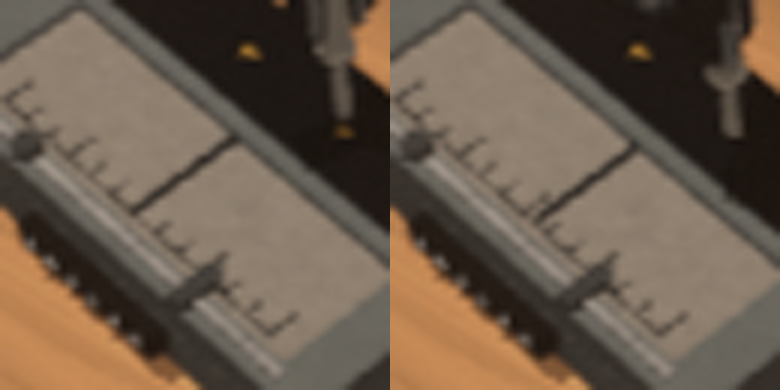

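View pics/td.png

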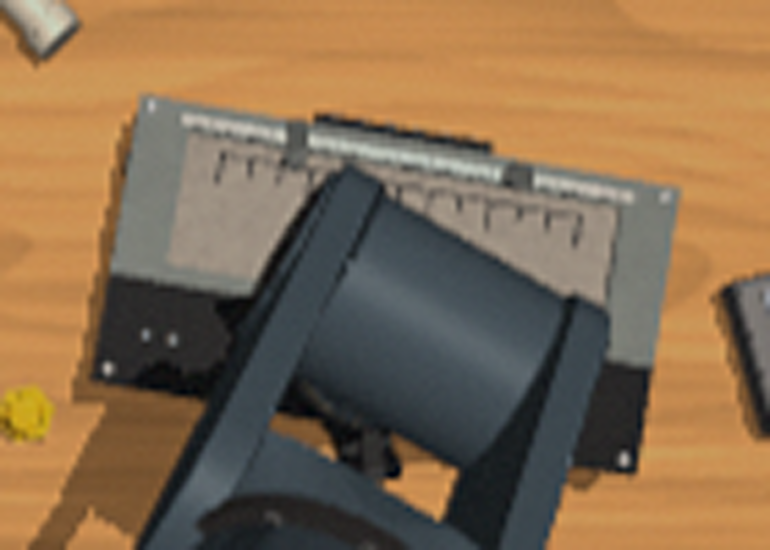

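Call:
jog_arm:
  motion:
    - [-0.05,0.03,0.15,0,255]
    - [0,0,0,3,255]
    - [0,0,0,3,255]
    - [0,0,0,3,255]

```text
t: 11.42
tcp_pos: [0.4909, -0.1504, 0.1265]
tool_rot: [0.556, 0.831, -0.002, -0.002]
force: [0.1, 0.4, -0.4]
finger_gap: 0.16
```

```bash
cat > ptr.py <<'E'
from h import *
import sys
n=sys.argv[1];st();s=save('scene','pt'+n)
cv2.imwrite('pics/pt%s.png'%n,cv2.resize(s['img'][150:215,165:250,::-1],None,fx=9,fy=9,interpolation=cv2.INTER_CUBIC))
E
python3 ptr.py e
```

```text
t11.42 p [ 0.4909 -0.1504  0.1265] jaw 22.4 z [-0.004 -0.001 -1.   ] F [ 0.14  0.4  -0.39] M [ 0.077 -0.032 -0.061] gap 0.160 q6 -0.90
```

View pics/pte.png

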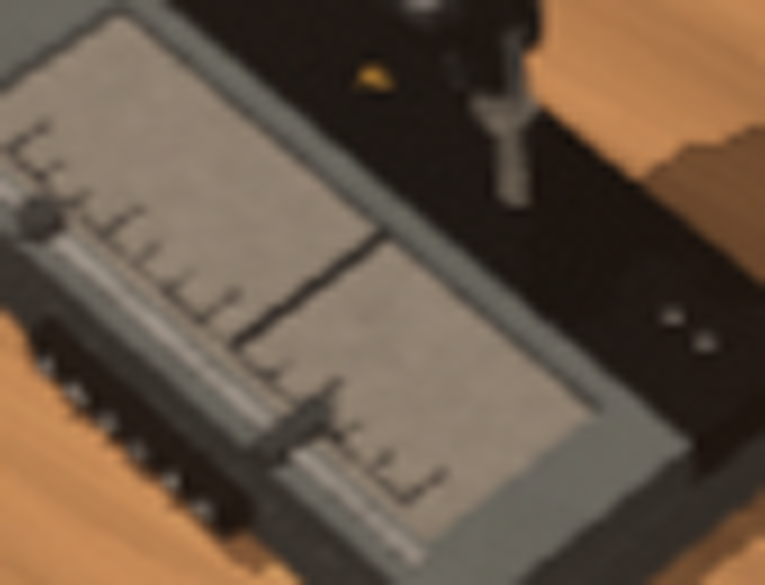

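Run:
```python
from h import *
t=pickle.load(open('top0.pkl','rb'))
np.set_printoptions(linewidth=220)
g=cv2.cvtColor(t['img'],cv2.COLOR_RGB2GRAY)
print(g[170:185,293:312]); print(g[182:206,310:325])
cv2.imwrite('pics/arrow.png',cv2.resize(t['img'][166:208,285:345,::-1],None,fx=13,fy=13,interpolation=cv2.INTER_CUBIC))
```

```text
[[127 133 134 141 137 140 138 139 137 139 105 103  99 112 119 121 134 136 133]
 [111 117 120 124 124 118 117 113 119 129  51  38  36  60  73  79  97 101 102]
 [115 107 107 106 109  79  81  81  89 109  75  71  59  42  39  30  27  27  41]
 [158 153 133 140 132  71  73  75  71 101 104 102  95  90  89  87  73  71  59]
 [146 163 150 171 173  87  73  74  71 137 132 118 116 108 107 109 103 104  98]
 [ 99 116 125 144 158  86  75  75  70 170 171 160 158 157 144 142 121 119 109]
 [113  97 104  93 100  71  74  76  76 136 154 149 150 166 157 174 163 161 155]
 [134 118 114 110  93  76  82  85  90  82 105  96  99 125 125 140 143 140 166]
 [116 110 121 131  85  78  90  89  92 109 115 108  97 102 103  83  87  82 116]
 [116 101 110 106  45  69  84  79  95 132 131 124 118 119 117 106 111 112 102]
 [128 116 118  96  77  88  69  79  90  96 103 112 113 129 129 130 125 128 123]
 [127 126 131 108 103 118 107 111 110  71 103 115 103 113 103 105 111 114 114]
 [130 129 129  92 113 130 132 132 132  71 124 128 122 118  95  90 115 118 102]
 [131 130 129 106 125 128 130 128 117  85 123 130 132 133  86 114 129 131
[... 898 characters left out ...]
8 127]
 [128 127 123 128 129 119  43  88 127 129 128 131 126 124 127]
 [129 128 124 128 131 110  40 101 130 130 130 130 126 123 127]
 [130 128 129 127 132  97  35 116 131 130 129 127 129 128 129]
 [129 128 127 127 129  76  41 124 132 130 128 127 130 130 130]
 [130 127 124 127 135  69  48 124 129 128 128 128 130 131 128]
 [129 125 125 130 137  61  60 124 129 124 126 125 128 130 126]
 [127 127 127 131 124  46  86 128 130 123 126 127 126 129 130]
 [129 132 129 132 110  39  99 127 131 127 128 128 127 128 129]
 [122 128 127 132 100  35 113 130 131 127 126 128 131 129 128]
 [111 115 116 121  90  67 124 128 131 128 128 132 133 129 128]
 [107 105 107 107 101 102 117 118 118 122 123 126 129 126 129]]
```

View pics/arrow.png

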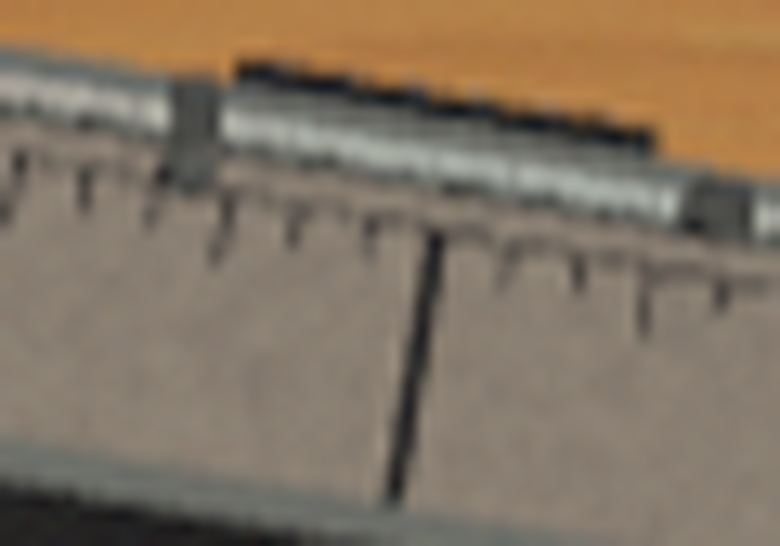

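```bash
cat >> h.py <<'E'
YAW=np.radians(-8.8)
def yp(p): return -np.sin(YAW)*p[0]+np.cos(YAW)*p[1]
def xp(p): return np.cos(YAW)*p[0]+np.sin(YAW)*p[1]
E
python3 - <<'E'
from h import *
t=pickle.load(open('top0.pkl','rb'))
for z in(.058,.061,.064):
  print('ptr',z,[ (xp(p).round(4),yp(p).round(4)) for p in (plane(t,318.1,184,z),plane(t,316.23,195,z))])
for z in(.066,.069,.072):
  print('mk',z,[ (xp(p).round(4),yp(p).round(4)) for p in (plane(t,299.55,174,z),plane(t,299.3,176.5,z),plane(t,299.0,179,z))])
for n in('scene0','scc','scd','pte'):
  s=pickle.load(open(n+'.pkl','rb'))
  g=255-cv2.cvtColor(s['img'],cv2.COLOR_RGB2GRAY).astype(float)
  # dark centroid along lines parallel to y' at several x' 
  z=.061; out=[]
  for X in np.arange(.535,.580,.003):
    ys=np.arange(-.135,-.03,.0005);c,sn=np.cos(YAW),np.sin(YAW)
    P=[proj(s,(c*X-sn*y,sn*X+c*y,z)) for y in ys];P=np.array(P,np.float32)
    v=cv2.remap(g.astype(np.float32),P[:,0].reshape(1,-1),P[:,1].reshape(1,-1),cv2.INTER_LINEAR)[0]
    i=np.argmax(v); w=np.clip(v[max(0,i-8):i+9]-(np.median(v)+20),0,None); out.append((ys[max(0,i-8):i+9]*w).sum()/w.sum())
  print(n,np.round(out,4),np.median(out))
E
```

```text
ptr 0.058 [(np.float64(0.6086), np.float64(-0.1076)), (np.float64(0.5746), np.float64(-0.1073))]
ptr 0.061 [(np.float64(0.6082), np.float64(-0.1072)), (np.float64(0.5743), np.float64(-0.1069))]
ptr 0.064 [(np.float64(0.6078), np.float64(-0.1068)), (np.float64(0.574), np.float64(-0.1065))]
mk 0.066 [(np.float64(0.6279), np.float64(-0.0467)), (np.float64(0.6203), np.float64(-0.0472)), (np.float64(0.6127), np.float64(-0.0475))]
mk 0.069 [(np.float64(0.6275), np.float64(-0.0464)), (np.float64(0.6199), np.float64(-0.0469)), (np.float64(0.6123), np.float64(-0.0472))]
mk 0.072 [(np.float64(0.627), np.float64(-0.0462)), (np.float64(0.6195), np.float64(-0.0466)), (np.float64(0.6119), np.float64(-0.047))]
scene0 [    nan     nan     nan     nan -0.1067 -0.1069 -0.107  -0.1075 -0.107
 -0.1065 -0.1072 -0.1072 -0.1073 -0.1065 -0.1064] nan
scc [    nan     nan     nan     nan -0.1066 -0.1069 -0.1069 -0.1075 -0.107
 -0.1065 -0.1072 -0.1072 -0.1073 -0.1066 -0.1064] nan
scd [-0.0434     nan     nan     nan -0.0996 -0.0987 -0.0983 -0.0985 -0.0988
 -0.099  -0.0984 -0.0983 -0.0984 -0.0994 -0.0989] nan
pte [    nan     nan     nan     nan -0.0909 -0.0916 -0.0909 -0.0906 -0.0909
 -0.091  -0.0914 -0.0909 -0.0907 -0.0909 -0.0915] nan<stdin>:16: RuntimeWarning: invalid value encountered in scalar divide
```

Call:
jog_arm:
  motion:
    - [0,0,-0.03,3,255]
    - [0,0,0,3,255]
    - [0,0,0,3,255]
    - [0,0,0,3,255]

```text
t: 11.8
tcp_pos: [0.4909, -0.1502, 0.126]
tool_rot: [0.465, 0.885, -0.002, -0.002]
force: [0.2, 0.3, 1.8]
finger_gap: 0.159
```

Call:
jog_arm:
  motion:
    - [0,0,0,4,255]
    - [0,0,0,4,255]
    - [0,0,0,4,255]
    - [0,0,0,3,255]

```text
t: 12.13
tcp_pos: [0.4908, -0.1499, 0.126]
tool_rot: [0.343, 0.939, -0.002, -0.002]
force: [0.4, -0.1, 1.7]
finger_gap: 0.157
```

```bash
cat > meas.py <<'E'
from h import *
import sys,warnings
warnings.filterwarnings('ignore')
def scan(s,z=.061):
  g=255-cv2.cvtColor(s['img'],cv2.COLOR_RGB2GRAY).astype(np.float32);out=[]
  for X in np.arange(.547,.580,.003):
    ys=np.arange(-.135,-.03,.0005);c,sn=np.cos(YAW),np.sin(YAW)
    P=np.array([proj(s,(c*X-sn*y,sn*X+c*y,z)) for y in ys],np.float32)
    v=cv2.remap(g,P[:,0].reshape(1,-1),P[:,1].reshape(1,-1),cv2.INTER_LINEAR)[0]
    i=np.argmax(v);a=max(0,i-8); w=np.clip(v[a:i+9]-(np.median(v)+20),0,None); out.append((ys[a:i+9]*w).sum()/w.sum())
  return np.array(out)
if __name__=='__main__':
  st();s=save('scene','m'+sys.argv[1]);o=scan(s);print(o.round(4),np.nanmedian(o),'turn deg left',np.degrees((-.0473-np.nanmedian(o))/.06))
E
python3 meas.py 1
```

```text
t12.13 p [ 0.4908 -0.1499  0.126 ] jaw 49.9 z [-0.004 -0.002 -1.   ] F [ 0.42 -0.14  1.74] M [0.095 0.021 0.001] gap 0.157 q6 -1.38
[-0.0621 -0.0621 -0.0625 -0.0622 -0.0617 -0.0625 -0.0624 -0.0627 -0.0621
 -0.0617 -0.0623] -0.06217700142590558 turn deg left 14.206489891908287
```

Call:
jog_arm:
  motion:
    - [0,0,0,4,255]
    - [0,0,0,4,255]
    - [0,0,0,3,255]
    - [0,0,0,1,255]
    - [0,0,0,0,255]

```text
t: 12.6
tcp_pos: [0.4906, -0.1497, 0.1261]
tool_rot: [0.244, 0.97, -0.002, -0.002]
force: [-0.1, 0.5, 1.5]
finger_gap: 0.158
```

```bash
python3 meas.py 2
```

```text
t12.60 p [ 0.4906 -0.1497  0.1261] jaw 61.7 z [-0.004 -0.002 -1.   ] F [-0.08  0.51  1.46] M [ 0.116  0.007 -0.054] gap 0.158 q6 -1.59
[-0.0489 -0.0486 -0.0485 -0.0479 -0.0479 -0.0481 -0.0487 -0.0484 -0.0481
 -0.048  -0.0482] -0.048181129484964204 turn deg left 0.8414166782164118
```

Run:
```python
from h import *
s=pickle.load(open('m2.pkl','rb'))
a=s['img'][172:212,178:223,::-1]
cv2.imwrite('pics/v2.png',cv2.resize(a,None,fx=14,fy=14,interpolation=cv2.INTER_CUBIC))
# marker: rectify at z=.07 in indicator frame, dark
g=cv2.cvtColor(s['img'],cv2.COLOR_RGB2GRAY)
c,sn=np.cos(YAW),np.sin(YAW)
xs=np.arange(.65,.54,-.0005);ys=np.arange(-.02,-.08,-.0005)
for z in(.064,.070):
  M=np.array([[proj(s,(c*X-sn*y,sn*X+c*y,z)) for y in ys] for X in xs],np.float32)
  r=cv2.remap(s['img'],M[...,0],M[...,1],cv2.INTER_CUBIC)[:,:,::-1]
  r=cv2.resize(r,None,fx=3,fy=3)
  for k in range(0,12): cv2.line(r,(k*30,0),(k*30,8),(0,0,255),1)
  cv2.imwrite('pics/rect%d.png'%(z*1000),r)
```

```text
(no output)
```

View pics/v2.png

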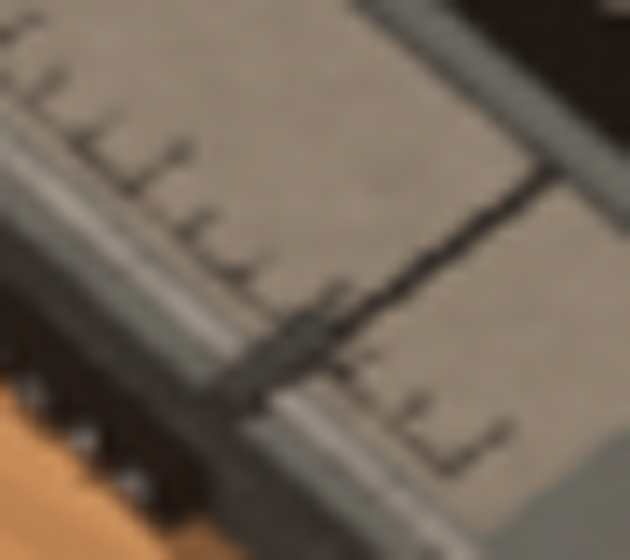

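View pics/rect70.png

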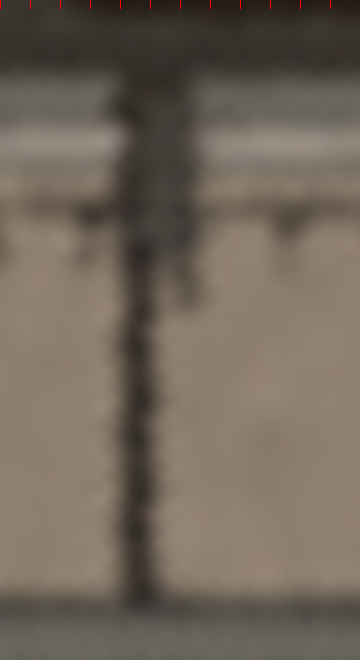

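Call:
jog_arm:
  motion:
    - [0,0,0,1,255]
    - [0,0,0,0,255]
    - [0,0,0,0,255]

```text
t: 12.9
tcp_pos: [0.4906, -0.1497, 0.126]
tool_rot: [0.237, 0.972, -0.002, -0.002]
force: [-0.6, 0.6, 1.2]
finger_gap: 0.161
```

```bash
python3 meas.py 3
```

```text
t12.90 p [ 0.4906 -0.1497  0.126 ] jaw 62.6 z [-0.004 -0.002 -1.   ] F [-0.63  0.58  1.19] M [0.084 0.057 0.024] gap 0.161 q6 -1.60
[-0.0475 -0.0469 -0.0474 -0.0473 -0.0475 -0.0472 -0.0468 -0.0478 -0.0476
 -0.0477 -0.0473] -0.04740028270674291 turn deg left 0.09576293090861195
```

Call:
jog_arm:
  motion:
    - [0,0,0,-3,255]
    - [0,0,0.3,0,255]
    - [0,0,0.5,0,255]
    - [0,0,1,0,255]
    - [0,0,2,0,255]
    - [0,0,3,0,255]
    - [0,0,2,0,255]
    - [0,0,0,0,255]

```text
t: 13.62
tcp_pos: [0.4888, -0.1492, 0.2185]
tool_rot: [0.261, 0.965, -0.001, -0.004]
force: [0.3, -1.0, -0.0]
finger_gap: 0.159
```

```bash
python3 meas.py 4
```

```text
t13.62 p [ 0.4888 -0.1492  0.2185] jaw 59.7 z [-0.009 -0.    -1.   ] F [ 0.28 -1.04 -0.05] M [-0.021 -0.046 -0.004] gap 0.159 q6 -1.55
[-0.0474 -0.0469 -0.0474 -0.0473 -0.0475 -0.0472 -0.0468 -0.0478 -0.0476
 -0.0477 -0.0473] -0.04737870650844109 turn deg left 0.07515917923141663
```

Call:
jog_arm:
  motion:
    - [0.3,2,0,-2,255]
    - [0.6,3.4,0,-4,255]
    - [0.6,3.4,0,-4,255]
    - [0.6,3.4,0,-4,255]
    - [0.6,3.4,0,-4,255]
    - [0.6,3.4,0,-4,255]
    - [0.6,3.4,0,-4,255]
    - [0.5,2.5,0,-4,255]
    - [0,1,0,-2,255]
    - [0,0,0,0,255]

```text
t: 14.5
tcp_pos: [0.527, 0.12, 0.21]
tool_rot: [0.53, 0.848, -0.003, -0.011]
force: [0.4, -0.2, -0.4]
finger_gap: 0.159
```

Run:
```python
from h import *
st();t=save('top','tp5')
cv2.imwrite('pics/t5.png',cv2.resize(t['img'][166:208,285:345,::-1],None,fx=13,fy=13,interpolation=cv2.INTER_CUBIC))
np.set_printoptions(linewidth=220)
g=cv2.cvtColor(t['img'],cv2.COLOR_RGB2GRAY);print(g[171:202,292:306])
```

```text
t14.50 p [0.527 0.12  0.21 ] jaw 26.0 z [-0.022  0.006 -1.   ] F [ 0.4  -0.2  -0.36] M [-0.028  0.021  0.018] gap 0.159 q6 -0.44
[[123 123 129 131 138 138 131 129 128 131 143  59  45  37]
 [132 129 120 120 120 121  90  91  93 100 122  83  79  65]
 [179 175 171 149 156 150  81  82  84  81 114 115 115 108]
 [153 165 182 169 191 191  95  83  85  78 151 147 131 132]
 [ 97 110 129 141 162 176  97  83  85  81 189 189 179 177]
 [128 127 109 116 106 112  80  84  84  86 153 171 167 168]
 [145 148 133 128 122 104  85  90  96 101  92 118 110 109]
 [115 129 125 138 146  96  90 100  99 101 123 127 123 109]
 [115 132 112 122 116  53  79  96  92 106 147 147 142 130]
 [138 144 131 130 107  88  88  77  88 100 109 116 124 126]
 [137 142 142 146 122 117  79  77 122 123  79 116 128 116]
 [139 145 145 144 105 132  62 101 143 148  82 137 144 132]
 [142 146 146 141 121 133  51 110 142 129  93 138 143 148]
 [143 144 145 140 143 125  47 126 143 117 113 140 143 148]
 [146 147 142 141 147 111  53 140 146 104 127 142 144 145]
 [144 142 142 143 147  85  60 142 148 123 142 143 141 142]
 [140 139 141 145 148  75  
[... 158 characters left out ...]
4 146 145 124  45 122 140 140 139 139 138 145 146]
 [142 143 143 144 111  54 136 140 138 138 139 141 146 149]
 [140 142 144 147  87  54 142 144 140 140 140 143 146 146]
 [140 142 144 150  76  74 142 147 141 140 141 142 139 137]
 [143 142 145 147  67  97 145 146 143 139 142 140 137 137]
 [142 145 144 134  50 110 145 147 143 142 141 141 136 138]
 [144 146 145 123  47 127 148 145 145 141 142 142 138 141]
 [143 146 146 111  53 143 148 147 147 144 144 144 138 141]
 [147 146 149  87  58 143 149 149 149 147 146 146 141 139]
 [145 146 149  77  72 143 148 146 149 144 146 146 142 142]
 [134 140 149  62 100 144 145 143 145 146 145 147 144 143]
 [126 126 132  95 118 137 135 140 141 144 147 149 146 142]]
```

View pics/t5.png

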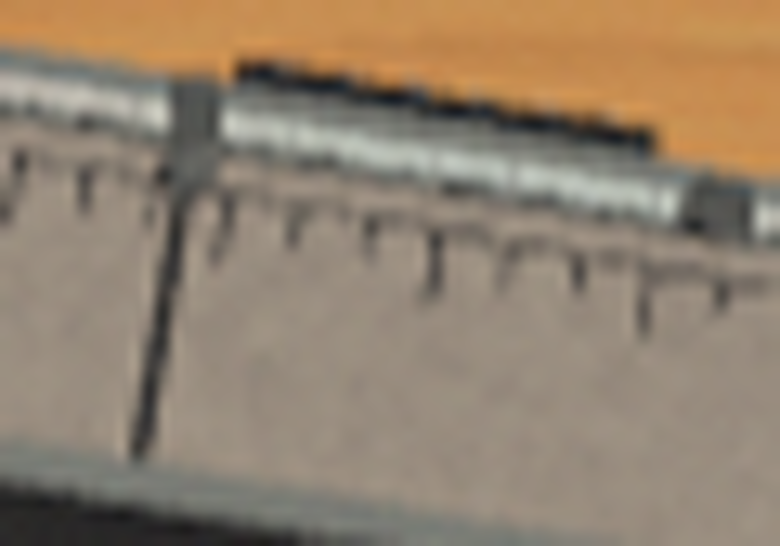

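Call:
jog_arm:
  motion:
    - [0.8,1.7,0,1,255]
    - [0.7,1.3,0,0,255]
    - [0,0,0,0,255]
    - [0,0,0,0,255]
    - [0,0,0,0,255]
    - [0,0,0,0,255]

```text
t: 15.05
tcp_pos: [0.5403, 0.1446, 0.2069]
tool_rot: [0.522, 0.853, -0.007, -0.013]
force: [-0.2, 0.3, -0.7]
finger_gap: 0.16
```

```bash
python3 look.py f
```

```text
t15.05 p [0.5403 0.1446 0.2069] jaw 27.1 z [-0.03   0.002 -1.   ] F [-0.21  0.29 -0.69] M [ 0.004  0.011 -0.024] gap 0.160 q6 -0.41
tip [0.538124   0.14471944 0.13407498]
tip scene px 297.68801763888575 218.43664694026648
crop0 267 178
```

View pics/lf.png

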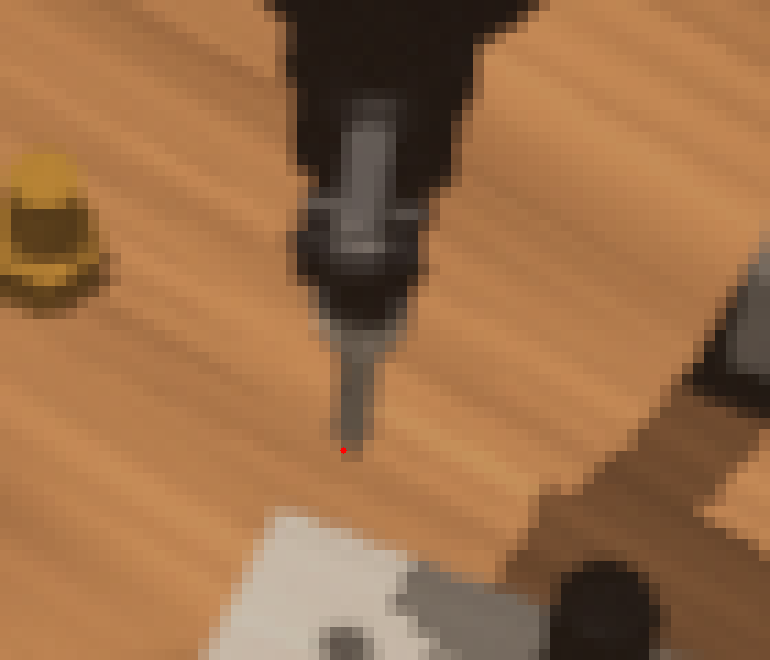

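Call:
jog_arm:
  motion:
    - [0.5,0.8,-0.8,0,255]
    - [0,0,-1.5,0,255]
    - [0,0,-1.5,0,255]
    - [0,0,0,0,255]
    - [0,0,0,0,255]
    - [0,0,0,0,255]

```text
t: 15.65
tcp_pos: [0.5473, 0.153, 0.1677]
tool_rot: [0.523, 0.852, -0.006, -0.012]
force: [-1.5, 0.7, -0.2]
finger_gap: 0.161
```

```bash
python3 look.py g
```

```text
t15.65 p [0.5473 0.153  0.1677] jaw 26.9 z [-0.026  0.003 -1.   ] F [-1.46  0.68 -0.22] M [0.007 0.001 0.006] gap 0.161 q6 -0.40
tip [0.54537828 0.15315751 0.09478255]
tip scene px 297.8727434609669 230.2922990022513
crop0 267 190
```

View pics/lg.png

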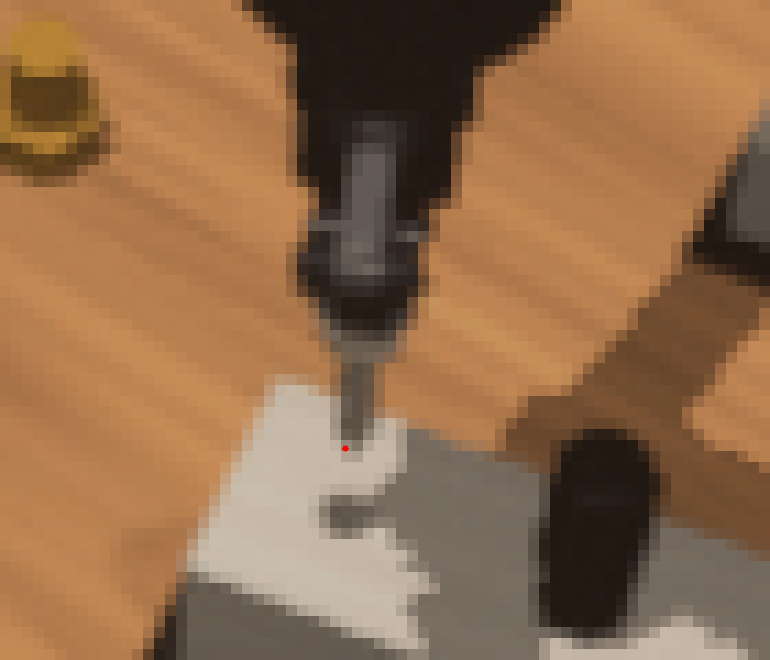

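Run:
```python
from h import *
s=pickle.load(open('scg.pkl','rb'))
p=plane(s,298.86,229.77,.0948);print('tip cam',p)
h=plane(s,267+345/11-.5,190+514/11-.5,.06);print('hole cam',h)
t=pickle.load(open('tp5.pkl','rb'))
cv2.imwrite('pics/h5.png',cv2.resize(t['img'][175:225,145:225,::-1],None,fx=8,fy=8,interpolation=cv2.INTER_CUBIC))
g=cv2.cvtColor(s['img'],cv2.COLOR_RGB2GRAY);np.set_printoptions(linewidth=200);print(g[222:242,290:306])
```

```text
tip cam [0.54253139 0.15434036 0.0948    ]
hole cam [0.54128945 0.15312973 0.06      ]
[[136 133 133 135 137 138 131 113  99  96 100 105 108 118 132 135]
 [138 138 137 135 134 135 137 120  87  78  85 110 130 129 129 130]
 [138 147 157 155 147 141 136 113  79  80  89 117 136 133 132 130]
 [136 158 180 185 183 169 151 119  84  81  87 117 138 138 137 134]
 [149 170 184 183 183 184 181 149  94  81  90 117 138 139 139 138]
 [167 184 187 186 186 183 182 151  92  81  96 130 148 144 140 139]
 [177 187 188 188 187 188 187 148  82  82 109 160 181 162 137 134]
 [183 187 187 187 188 187 188 156  95  88 133 171 181 153 110 112]
 [187 187 187 187 187 187 187 179 136 120 169 186 184 154 107 108]
 [188 188 188 186 187 187 186 187 165 161 188 187 187 157 110 109]
 [188 189 188 187 187 187 185 187 186 186 186 186 180 148 111 111]
 [189 188 188 188 187 187 187 187 185 185 186 179 147 110 110 111]
 [191 190 188 188 187 186 181 172 170 175 175 146 110 110 110 110]
 [189 190 190 189 189 182 150 110 105 124 128 110 110 110 109 109]
 [187 187 188 190 190 174 126  85  89  90  94 106 111 110 110 111]
 [187 187 186 186 187 179 140  93  87  95 110 127 125 111 111 110]
 [188 187 186 186 186 186 170 135 119 136 171 190 160 111 111 111]
 [189 188 187 187 186 185 185 184 185 185 186 188 166 136 124 112]
 [191 189 190 189 188 186 185 184 185 185 185 186 186 181 149 113]
 [189 190 191 191 190 189 188 187 185 184 184 183 184 163 133 123]]
```

Call:
jog_arm:
  motion:
    - [-0.2,0.05,-1,0,255]
    - [0,0,-1,0,255]
    - [0,0,-0.8,0,255]
    - [0,0,0,0,255]
    - [0,0,0,0,255]

```text
t: 16.17
tcp_pos: [0.5465, 0.1537, 0.1391]
tool_rot: [0.523, 0.852, -0.004, -0.01]
force: [-1.1, -0.5, -0.2]
finger_gap: 0.154
```

```bash
python3 look.py h
```

```text
t16.17 p [0.5465 0.1537 0.1391] jaw 26.9 z [-0.021  0.003 -1.   ] F [-1.09 -0.48 -0.17] M [ 0.026  0.024 -0.011] gap 0.154 q6 -0.40
tip [0.54495774 0.15396591 0.06621612]
tip scene px 297.51242226050095 236.10927084692196
crop0 267 196
```

View pics/lh.png

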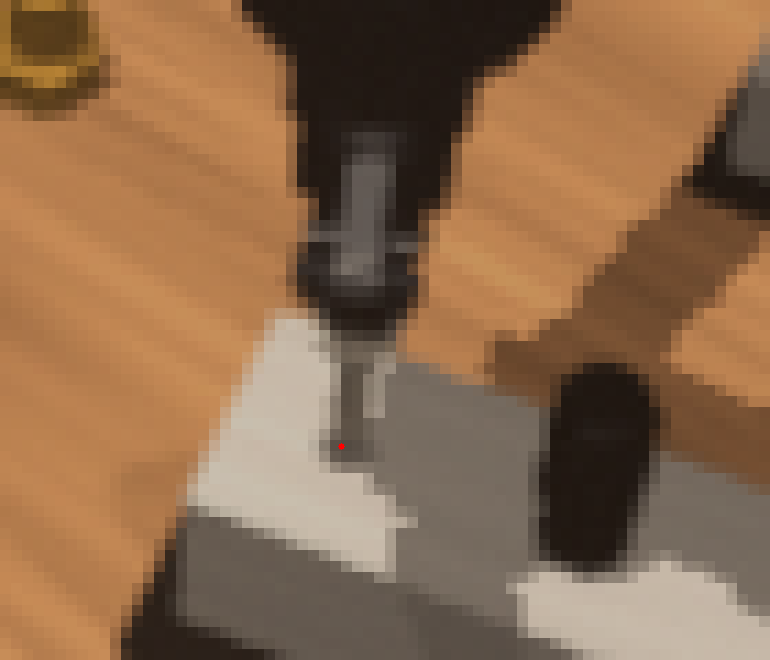

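Call:
jog_arm:
  motion:
    - [-0.12,0,-0.4,0,255]
    - [0,0,-0.2,0,255]
    - [0,0,0,0,255]

```text
t: 16.52
tcp_pos: [0.5459, 0.1537, 0.1335]
tool_rot: [0.523, 0.852, -0.004, -0.009]
force: [-0.4, -0.5, 0.0]
finger_gap: 0.158
```

Call:
jog_arm:
  motion:
    - [0,0,-0.3,0,255]
    - [0,0,0,0,255]

```text
t: 16.68
tcp_pos: [0.5459, 0.1537, 0.1304]
tool_rot: [0.523, 0.852, -0.004, -0.009]
force: [0.0, 0.6, -0.3]
finger_gap: 0.163
```

Call:
jog_arm:
  motion:
    - [0,0,-0.3,0,255]
    - [0,0,0,0,255]

```text
t: 16.85
tcp_pos: [0.5457, 0.1536, 0.1272]
tool_rot: [0.523, 0.852, -0.004, -0.009]
force: [-0.3, 0.1, -0.6]
finger_gap: 0.163
```

```bash
python3 look.py i
```

```text
t16.85 p [0.5457 0.1536 0.1272] jaw 26.9 z [-0.019  0.003 -1.   ] F [-0.3   0.07 -0.64] M [0.021 0.051 0.014] gap 0.163 q6 -0.40
tip [0.5443119  0.15383441 0.05433678]
tip scene px 297.317749673242 238.25684274503828
crop0 267 198
```

Call:
jog_arm:
  motion:
    - [-0.05,0,-0.5,0,255]
    - [0,0,-0.5,0,255]
    - [0,0,0,0,255]

```text
t: 17.2
tcp_pos: [0.5453, 0.1535, 0.1171]
tool_rot: [0.523, 0.852, -0.004, -0.009]
force: [0.3, -0.5, -0.8]
finger_gap: 0.16
```

Call:
jog_arm:
  motion:
    - [-0.05,0,-0.5,0,255]
    - [0,0,-0.5,0,255]
    - [0,0,0,0,255]

```text
t: 17.45
tcp_pos: [0.545, 0.1536, 0.1058]
tool_rot: [0.523, 0.852, -0.004, -0.009]
force: [-0.4, -0.2, -0.4]
finger_gap: 0.155
```

```bash
python3 -c "
from h import *
st()"
```

```text
t17.45 p [0.545  0.1536 0.1058] jaw 26.9 z [-0.018  0.003 -1.   ] F [-0.36 -0.16 -0.44] M [-0.051 -0.     0.015] gap 0.155 q6 -0.40
```

Call:
jog_arm:
  motion:
    - [-0.03,0,-0.5,0,255]
    - [0,0,-0.5,0,255]
    - [0,0,-0.3,0,255]
    - [0,0,0,0,255]

```text
t: 17.78
tcp_pos: [0.5447, 0.1536, 0.0909]
tool_rot: [0.523, 0.852, -0.004, -0.009]
force: [0.0, 1.2, -0.8]
finger_gap: 0.157
```

Call:
jog_arm:
  motion:
    - [0,0,-0.4,0,255]
    - [0,0,0,0,255]

```text
t: 17.95
tcp_pos: [0.5446, 0.1536, 0.0863]
tool_rot: [0.523, 0.852, -0.004, -0.009]
force: [0.0, 0.4, 0.3]
finger_gap: 0.163
```

Call:
jog_arm:
  motion:
    - [0,0,-0.2,0,255]
    - [0,0,0,0,255]

```text
t: 18.12
tcp_pos: [0.5448, 0.1537, 0.0841]
tool_rot: [0.523, 0.852, -0.004, -0.009]
force: [-0.1, -0.0, 0.1]
finger_gap: 0.162
```

Call:
jog_arm:
  motion:
    - [0,0,-0.1,0,255]
    - [0,0,0,0,255]

```text
t: 18.28
tcp_pos: [0.545, 0.1537, 0.0831]
tool_rot: [0.523, 0.852, -0.003, -0.009]
force: [0.2, -0.1, -0.9]
finger_gap: 0.157
```

Call:
jog_arm:
  motion:
    - [0,0,-0.05,0,255]
    - [0,0,0,0,255]

```text
t: 18.45
tcp_pos: [0.545, 0.1537, 0.083]
tool_rot: [0.523, 0.852, -0.003, -0.008]
force: [-0.3, -0.4, -1.2]
finger_gap: 0.16
```

Call:
jog_arm:
  motion:
    - [0,0,0,0,190]
    - [0,0,0,0,170]
    - [0,0,0,0,150]
    - [0,0,0,0,130]
    - [0,0,0,0,110]
    - [0,0,0,0,110]
    - [0,0,0,0,110]
    - [0,0,0,0,110]

```text
t: 19.12
tcp_pos: [0.546, 0.1538, 0.0836]
tool_rot: [0.523, 0.852, -0.003, -0.008]
force: [-1.0, 0.1, -0.6]
finger_gap: 0.564
```

```bash
python3 -c "
from h import *
st()"
```

```text
t19.12 p [0.546  0.1538 0.0836] jaw 26.9 z [-0.016  0.003 -1.   ] F [-0.98  0.07 -0.63] M [ 0.024  0.031 -0.026] gap 0.564 q6 -0.40
```

Open; retreat straight up, then aside, and look.

Call:
jog_arm:
  motion:
    - [0,0,1.5,0,110]
    - [0,0,3,0,110]
    - [0,0,3,0,110]
    - [0,0,3,0,110]
    - [0,0,2,0,110]
    - [-2,0,0,0,110]
    - [-3,0,0,0,110]
    - [-3,0,0,0,110]
    - [-2,0,0,0,110]
    - [0,0,0,0,110]

```text
t: 19.95
tcp_pos: [0.4422, 0.1531, 0.214]
tool_rot: [0.524, 0.852, -0.002, -0.007]
force: [-0.0, 0.1, 0.1]
finger_gap: 0.565
```

Call:
jog_arm:
  motion:
    - [0,0,0,0,110]
    - [0,0,0,0,110]
    - [0,0,0,0,110]

```text
t: 20.2
tcp_pos: [0.4435, 0.1533, 0.2148]
tool_rot: [0.524, 0.852, -0.001, -0.006]
force: [0.1, 0.3, -0.7]
finger_gap: 0.568
```

```bash
python3 meas.py 6
python3 - <<'E'
from h import *
s=pickle.load(open('m6.pkl','rb'));s0=pickle.load(open('scene0.pkl','rb'))
a=[cv2.resize(k['img'][205:290,268:365,::-1],None,fx=4,fy=4,interpolation=cv2.INTER_CUBIC) for k in(s0,s)]
cv2.imwrite('pics/f.png',np.hstack(a))
save('top','tp6')
E
```

```text
t20.20 p [0.4435 0.1533 0.2148] jaw 26.8 z [-0.011  0.004 -1.   ] F [ 0.1   0.27 -0.74] M [-0.016 -0.02  -0.014] gap 0.568 q6 -0.38
[-0.0475 -0.0469 -0.0474 -0.0473 -0.0474 -0.0471 -0.0468 -0.0477 -0.0476
 -0.0476 -0.0473] -0.04741292388492756 turn deg left 0.10783436687616522
```

View pics/f.png

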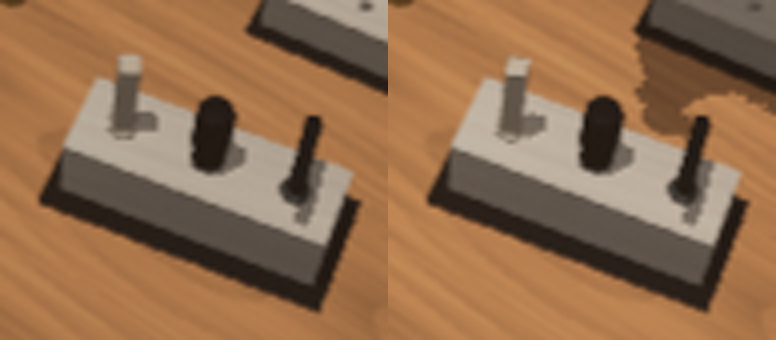

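View pics/tp6.png

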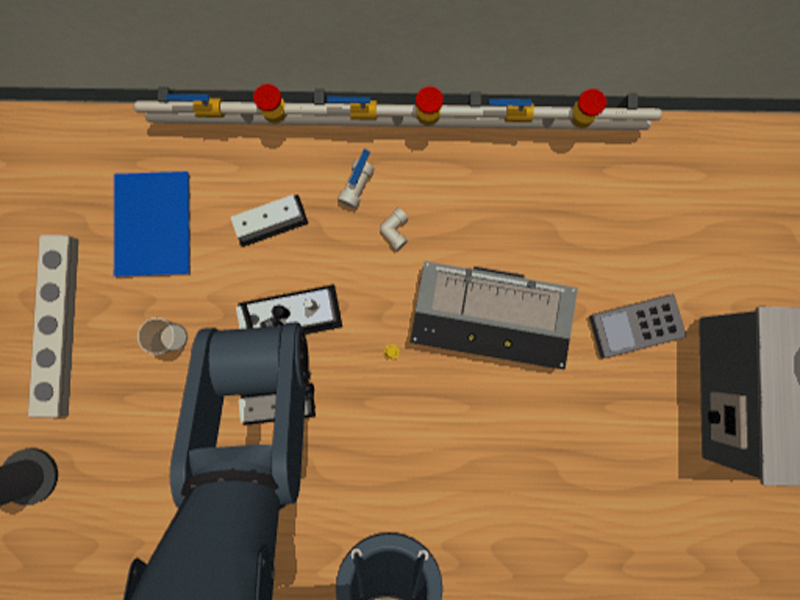

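Run:
```python
from h import *
t=pickle.load(open('tp6.pkl','rb'));t0=pickle.load(open('top0.pkl','rb'));s=pickle.load(open('m6.pkl','rb'))
for z in(.058,.061,.064): print(z,yp(plane(t,297.98,184,z)).round(4),yp(plane(t,296.15,195,z)).round(4))
def tun(im,r):
    g=cv2.cvtColor(im['img'],cv2.COLOR_RGB2GRAY).astype(int);print(g[r[0]:r[1],r[2]:r[3]])
np.set_printoptions(linewidth=200)
tun(pickle.load(open('scene0.pkl','rb')),(216,242,294,306));tun(s,(216,242,294,306))
```

```text
0.058 -0.0476 -0.0476
0.061 -0.0474 -0.0473
0.064 -0.0471 -0.0471
[[120 123 126 128 126 126 127 131 136 139 141 139]
 [120 122 122 125 126 128 127 127 128 132 137 140]
 [118 121 121 125 134 140 142 140 135 128 129 133]
 [118 117 118 136 160 170 170 170 158 136 126 126]
 [122 119 117 127 152 168 167 167 160 143 130 130]
 [126 124 120 129 156 169 169 168 160 140 128 131]
 [124 126 119 122 147 161 162 161 154 134 121 123]
 [121 123 118 105 106 116 121 122 119 116 119 119]
 [133 128 116  95  82  81  82  81  84 105 121 119]
 [168 154 121  87  83  81  81  80  91 112 124 123]
 [167 168 139  86  81  80  80  81  98 119 127 126]
 [170 167 138  86  79  80  80  80 102 126 128 127]
 [171 171 140  86  80  80  81  82 125 153 142 137]
 [170 172 136  77  81  80  80  87 133 166 168 166]
 [171 168 131  78  80  80  80  90 137 167 165 165]
 [171 159 117  79  80  80  80  93 141 171 170 167]
 [170 156 114  79  81  80  81  98 138 158 158 158]
 [168 145 103  81  80  80  81  84  94 100 101 101]
 [161 133 101  80  79  80  80  78  88 101 100 100]
 [173 147 100  80  80  80  80  82  92 100 100  99]
 [167 143 102 
[... 919 characters left out ...]
 99  87  87  87  96 140 162 150 146]
 [181 181 152  97  87  87  87  94 141 176 179 175]
 [180 181 146  89  86  87  87  96 144 176 174 175]
 [180 176 140  87  87  86  87 110 156 180 180 177]
 [181 167 125  86  87  87  86 117 163 174 173 180]
 [181 168 124  87  87  86  87 113 150 142 138 167]
 [181 158 109  87  86  86  86  96 105 105 105 106]
 [179 152 106  86  86  86  85  93 105 106 106 106]
 [176 142  98  86  87  86  87  95 105 107 106 106]
 [176 146 105  95  92  89  87  97 107 107 107 117]
 [162 130 127 128 124 113 101 113 120 118 129 155]
 [180 163 140 148 154 145 132 153 161 157 181 181]
 [181 179 178 155 127 137 161 179 179 180 182 182]
 [183 182 181 180 179 178 177 177 177 178 179 179]]
```

```bash
python3 -c "
from h import *
print(sign_off())"
```

```text
the job is handed in; nothing more can be done
None
```

The pointer now stands in line with the arrow marker, and the trimming tool is back in its stand hole and released. I handed the job in at about 20 s.

I felt the blade down into the left-hand well and met resistance about 11 mm below the mouth. I then turned the screw about 1 rad counter-clockwise, in steps checked against the camera. The highest vertical force I read was about 4.6 N.

**Pointer:** after I let go of the tool it read −47.4 mm along the indicator's y direction, the same from both cameras. My estimate for the arrow's centre line is −46.9 to −47.3 mm, good to about 0.7 mm.

**Tool:** comparing the overlooking camera's picture before and after, its top and collar look the same height above the block, to within about a pixel. It therefore looks fully down and upright, but it sits a pixel or so to one side in the loose hole. I did not see a clear force rise as it seated; it was lowered to the same height it was picked up at.

**Rest of the bench:** in the last picture the other things look where they were. I never went near the right-hand screw, and the gripper ended about 0.1 m clear of the stand.

**Disagreement while feeling for the slot:** I never felt a distinct drop into it. I knew the blade was engaged only because the pointer kept moving after I had eased off the downward pressure. The two cameras also differed from the arm's own position by up to 3 mm, which I allowed for.

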